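Level the ball scale with a spirit level on its pan

ROBOT

A 6-joint arm with a two-finger parallel gripper is mounted at the origin on the work surface. World frame = base frame: x ahead of the robot, y to its left, z up, the work surface at z = 0. Lengths are in m, angles in rad, forces in N, time in s.
With the tool pointing down it reaches from about 0.325 to 0.75 m from the base axis. Payload 7.6 kg.
Tool frame: the origin (TCP) lies at the very end of the fingers, on their centre line; the grasp point (between the pads) lies 19 mm behind it; x points along the fingers, y is the direction in which the jaws open and shut, and the axes are right-handed (so a half turn about x gives the same grasp; the last joint's range is limited). The gripper opens to 85 mm and grips with 20 to 120 N. Pads are 22 mm wide; open, the fingers measure 114 mm over their backs; the gripper's body (76 mm by 85 mm) begins 54 mm behind the grasp point. The pads swing forward as they close: fully open they stand 13 mm farther back than shut.
Start: joints at [-1.375, 0.052, 1.401, -0, 1.689, -0.07], TCP at [0.138, -0.507, 0.194] pointing down, gripper open.
Joint ranges: [-2.9, 2.9], [-0.91, 2.17], [0.12, 2.37], [-1.06, 4.2], [0.26, 2.73], [-2.93, 2.93]. Speed limits (rad/s): [2.57, 2.57, 3.01, 3.14, 3.14, 3.14].

INTERFACE

Orientations are given as a rotation vector (axis times angle).
In Python, from rig import sensors, eyes, workorder gives the robot as it stands. The module is installed in compiled form; this text tells all that it offers.
- The arm moves only by the tool servo_tool, never from a script. Its argument "motion" is text: rows parted by semicolons, each of 7 numbers parted by spaces: the finger opening in mm, from 0 to 85.4, then the shift along the world's x, y, z in units of 30 mm (1.0 is 30 mm), then the turn, a rotation vector about the world's x, y, z in degrees. A call has 1 to 20 rows; each row shifts and turns the pose as measured when the row begins; what a row does not reach is not made up. A row lasts 1/10 s, in which the tool goes at most 50 mm and 8.59 degrees, less where a joint would pass 70% of its speed; a pose out of reach is approached as far as the arm can. A call is refused whole if a number of a shift passes 1 or a number of a turn 8.59, either way. A call with a gripper value outside its range is refused whole. The fingers move at their own pace and stop on an object; "force" is the grip in N (left out, the last holds). Time passes only in rows, so rows that do not move let the fingers close. It gives the time, the measured TCP pose, the force and the opening at its end, in the units of the state.
- sensors.sense(): the state, without advancing time (a new reading comes with each control period).
- eyes.capture(name): name is "scene" or "top"; returns a dict with "color" (400x640x3 uint8, red, green, blue), "intrinsics" (3x3 intrinsics, pixels), "position" and "orientation" of the camera in the world. Camera axes: x right, y down, z forward; pixel columns grow to the right and rows downward; lengths in m; the calibration is good to about 2 mm. A picture is of the moment at which its call begins. There is no depth.
- workorder.sign_off(): hands the job in, once; it reports no verdict.
The state is a dict: "clock": time; "joints": joint angles; "qvel": joint speeds; "joint_efforts": joint torques, N m; "ee_pos": TCP position; "eef_rot": TCP orientation; "force": force on the tool from outside, world axes, zero at the start; "ft_torque": the same for the moment, N m; "gripper_width": finger opening in m.
Only numpy, scipy, OpenCV 4.12 (cv2) and the standard library are available. Lean on these libraries where they do the work, as an engineer would, in place of code of your own. Each camera call takes 0.05 s, during which the arm holds its last target.

TASK

The little scale for weighing cricket balls leans towards its levelling foot. Gently lay the spirit level centred on the scale's pan, pointing at the levelling foot, and let go of it; then turn the foot's knob until the bubble rests between its two lines. Last, press the level down so that the sprung pan sits on its stop, and finish while still holding it pressed there, bubble between the lines and level still in place; leave the balls, the tin and the spike wrench alone.

Things in the scene. Friction and masses are not known exactly. Their poses are not given: they have to be found in the camera images.
- level_center (a point): Loose spirit level of bare aluminium, a bar 110 long (its x), 22 wide (y), 30 high (z), about 140 g, lying upright on the tray. This point is its centre, 15 above its flat underside. A 50 mm window with the yellow-green vial is in the middle of its top; all of the top, window included, is flush and rigid and may be pressed.
- bubble (a joint): The pale bubble (14 long) in the level's vial: its distance in m from mid-vial along the level's own +x; 0 is centred, range +-0.0155. The two black lines are 18 apart, so it lies between them within +-0.002. It runs to the higher end, 12 mm per degree of slope, and takes about 1.5 s to settle after a movement.
- pan_center (a point): Centre of the top of the scale's flat stainless pan, 120 (x) by 110 (y), about 68 above the tray. Its x axis points from here to the levelling foot, 120 away; z is square to the pan. The grey body under it reaches 75 to -x and 62 to each side. The scale cannot slide; its two fixed feet stand 60 behind the pan's centre, so the levelling foot tips the pan only about its y.
- pan (a joint): How far the sprung pan is pressed down, m: about 0.0005 with just the level on it, 0.006 on its stop, where a push of about 6 N takes it.
- foot_grip (a point): Middle of the levelling foot's round black knurled knob: upright axis, 30 diameter, 28 high (14 above and below), about 64 above the tray, free room around and under it; stays at its height. Right-hand screw: clockwise seen from above lifts this end of the scale, 0.15 degree per rad. It starts 2.4 to 4.5 rad too low (several grasps); stiff enough to stay put when let go.
- ball_a_center (a point): Bystander: centre of a red leather cricket ball, 72 diameter, in a hole of a low wooden rest.
- ball_b_center (a point): Bystander: centre of the other ball in the same rest, 90 from the first.
- tin_center (a point): Bystander: centre of a round stainless tin with its lid on, 65 diameter, 48 high.
- wrench_center (a point): Bystander: middle of a black plastic spike wrench lying flat, 90 long, 46 wide, 12 thick. The left (+y) end of the kit row is a fixed rack of four rosewood bails, 110 by 125, 30 high.
Mind the look-alikes: they are no part of the job. What is meant by the part that bears pan_center is not orange, and is the larger of those in its own colour.

How it is judged:
By the outcome, as a careful person would: the job done as asked, in the order asked, and still so for the second after the job is handed in, while the arm keeps its last pose, push and grip.
It also fails if it takes over 72 s, if anything falls off the work surface, if the arm or the gripper's body presses on something with over 40 N, if the wrist force passes 120 N, or if a joint passes its speed limit or range.

## Working session

There is one attempt and no reset: what is moved stays moved. The work goes in short steps, Python scripts to look and compute and a tool call to move; the robot and the scene stay as the last step left them, time stands still between calls to the robot, and variables do not carry over. Pictures are saved under pics/ and viewed, and the job is handed in when it is done.

Besides the shell and the picture viewer there is one more tool, called after "Call:" in YAML: its name, and indented under it one key for each argument. servo_tool: Moves the arm, as the interface text tells. Its arguments: {"type":"object","properties":{"motion":{"type":"string"},"force":{"type":"number"}},"required":["motion"]}

```bash
mkdir -p pics; cat > h.py <<'E'
import numpy as np, cv2
from rig import sensors, eyes, workorder
from scipy.spatial.transform import Rotation as R
def cap(n,f=None):
    d=eyes.capture(n)
    if f: cv2.imwrite('pics/'+f,d['color'][:,:,::-1])
    return d
def Rm(o):
    o=np.array(o,float)
    return o if o.shape==(3,3) else (R.from_rotvec(o).as_matrix() if o.size==3 else R.from_quat(o).as_matrix())
def ray(d,u,v):
    r=np.linalg.inv(d['intrinsics'])@[u,v,1]; return Rm(d['orientation'])@r
def onz(d,u,v,z):
    r=ray(d,u,v);p=np.array(d['position']);return p+r*(z-p[2])/r[2]
def proj(d,P):
    c=Rm(d['orientation']).T@(np.array(P)-d['position']);k=d['intrinsics']@c;return k[:2]/k[2]
def tri(d1,a,d2,b):
    r1=ray(d1,*a);r2=ray(d2,*b);A=np.stack([r1,-r2],1);s=np.linalg.lstsq(A,np.array(d2['position'])-d1['position'],rcond=None)[0]
    p=np.array(d1['position'])+r1*s[0];q=np.array(d2['position'])+r2*s[1];return (p+q)/2,np.linalg.norm(p-q)
def crop(d,f,x0,y0,x1,y1,s):
    im=d['color'][y0:y1,x0:x1,::-1];cv2.imwrite('pics/'+f,cv2.resize(im,None,fx=s,fy=s,interpolation=cv2.INTER_CUBIC))
E
python3 - <<'E'
from h import *
for n in('scene','top'):
    d=cap(n,n+'0.png');print(n,d['intrinsics'],d['position'],d['orientation'])
print(sensors.sense())
E
```

```text
scene [[480.4291809    0.         312.20335623]
 [  0.         480.4291809  198.62114661]
 [  0.           0.           1.        ]] [1.11327295 0.57397739 1.158697  ] [-1.14051967 -2.54428454  0.78362259]
top [[414.90576278   0.         320.95683348]
 [  0.         414.90576278 198.61112108]
 [  0.           0.           1.        ]] [0.43603919 0.08133988 1.09251521] [-2.14122413  2.18506865 -0.08610988]
{'clock': 0.1, 'joints': array([-1.37529344e+00,  5.27800251e-02,  1.40162283e+00,  6.42704150e-06,
        1.68860962e+00, -7.03101827e-02]), 'qvel': array([ 0.00084879, -0.00320186, -0.00342088,  0.00153104,  0.00051977,
       -0.00056926]), 'joint_efforts': array([ 1.94223278e-03, -3.82583249e+01, -3.60984671e+01, -8.35625798e-06,
        4.75748617e-03,  1.61957114e-06]), 'ee_pos': array([ 0.13787029, -0.50623865,  0.1935536 ]), 'eef_rot': array([ 2.07998262,  0.27958224, -2.08015564]), 'force': array([0.09830037, 1.07890614, 0.58716208]), 'ft_torque': array([ 0.01632308, -0.07781918, -0.0506518 ]), 'gripper_width': 0.08540536576185326}
```

View pics/scene0.png

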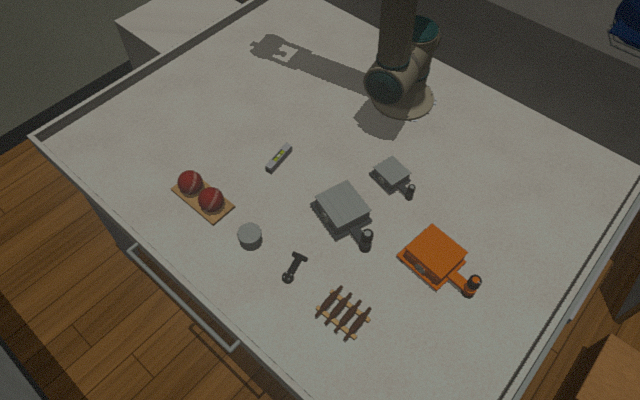

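View pics/top0.png

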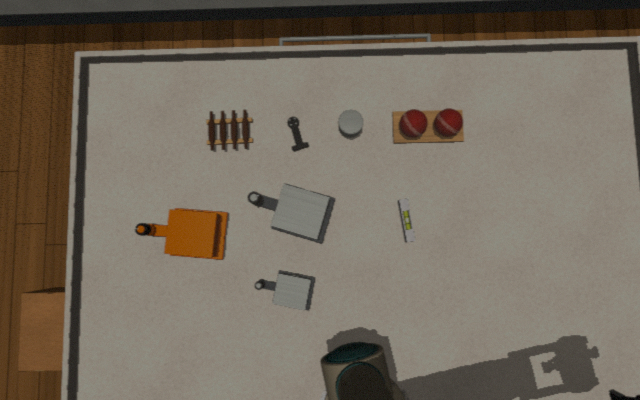

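The top picture shows three possible scales: large grey (301,212), small grey (293,291) and orange (195,233). The description picks the large grey one. Its knob is at (255,199), and the level is at (406,221).

```bash
python3 - <<'E'
from h import *
t=cap('top');s=cap('scene')
a=t['color'][170:250,240:345,::-1];b=t['color'][190:250,380:432,::-1]
crop(t,'ct.png',235,170,345,250,7)
crop(t,'cl.png',380,190,432,250,10)
crop(s,'cs.png',300,170,390,260,6.6)
crop(s,'csl.png',255,135,305,180,12)
E
```

```text
(no output)
```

View pics/ct.png

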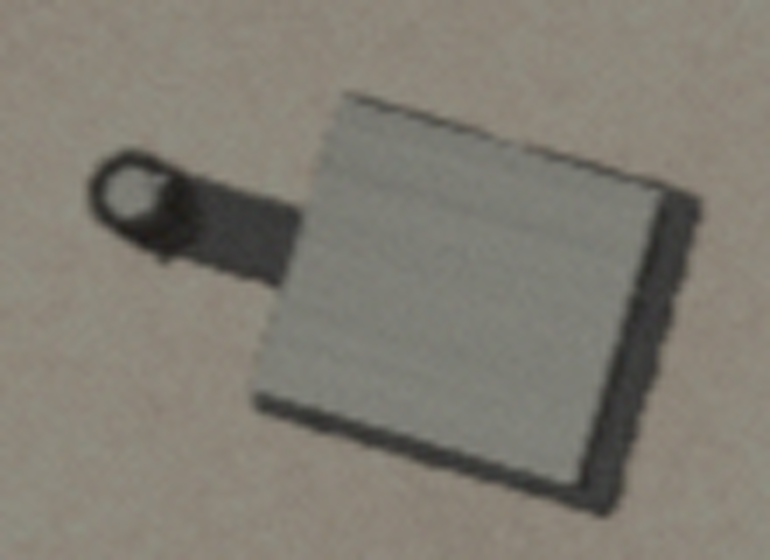

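View pics/cl.png

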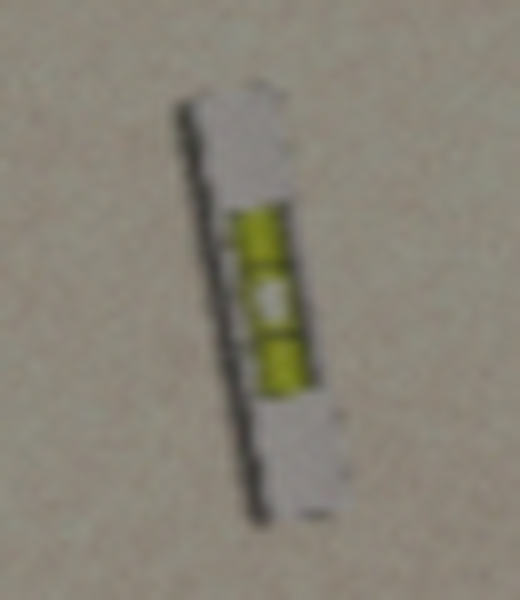

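View pics/cs.png

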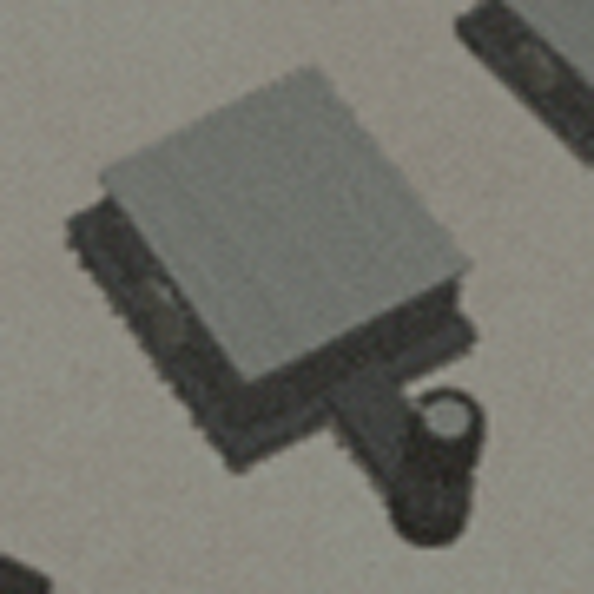

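View pics/csl.png

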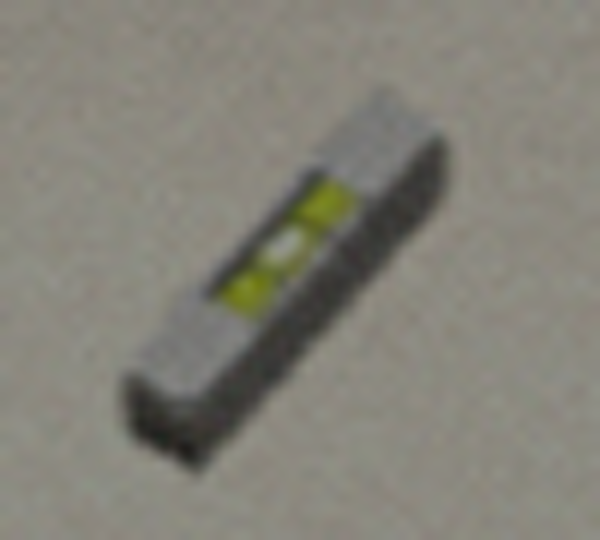

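```bash
python3 - <<'E'
from h import *
t=cap('top');s=cap('scene')
f=lambda o,sc:(lambda p:(o[0]+(p[0]+.5)/sc-.5,o[1]+(p[1]+.5)/sc-.5))
T=f((235,170),7);S=f((300,170),6.6);L=f((380,190),10);Q=f((255,135),12)
tc=[(345,93),(660,188),(580,487),(253,400)];sc=[(250,383),(100,178),(312,65),(468,268)]
P=[]
for a,b in zip(tc,sc):
    p,e=tri(t,T(a),s,S(b));P.append(p);print('tri',p.round(4),round(e,4), onz(t,*T(a),.068).round(4), onz(s,*S(b),.068).round(4))
P=np.array(P);print('c',P.mean(0))
Pt=np.array([onz(t,*T(a),.068) for a in tc]);print('ct',Pt.mean(0)); Ps=np.array([onz(s,*S(a),.068) for a in sc]);print('cs',Ps.mean(0))
for X in(P,Pt,Ps):
    d=(X[0]+X[3]-X[1]-X[2])[:2];e=(X[3]+X[2]-X[0]-X[1])[:2];print('yaw',np.degrees(np.arctan2(d[1],d[0])),np.degrees(np.arctan2(e[1],e[0]))+180,np.linalg.norm(d)/2,np.linalg.norm(e)/2)
print('knob',tri(t,T((134,192)),s,S((445,415))),onz(t,*T((134,192)),.078))
lc=[(195,95),(275,88),(348,510),(268,518)]
X=np.array([onz(t,*L(a),.03) for a in lc]);print('level',X.mean(0));d=(X[0]+X[1]-X[2]-X[3])[:2];print(np.degrees(np.arctan2(d[1],d[0])),np.linalg.norm(d)/2)
a=onz(t,*L((260,207)),.03);b=onz(t,*L((290,392)),.03);print((a+b)/2)
# scene: vial window centre
print('lev scene',onz(s,*Q((284,248)),.03), tri(t,L((273,300)),s,Q((285,247))))
E
```

```text
tri [0.5776 0.1912 0.064 ] 0.0015 [0.5775 0.1902 0.068 ] [0.5791 0.1932 0.068 ]
tri [0.5414 0.0791 0.0616] 0.0011 [0.5411 0.0787 0.068 ] [0.5444 0.0825 0.068 ]
tri [0.4362 0.109  0.0623] 0.0004 [0.4361 0.109  0.068 ] [0.4399 0.1112 0.068 ]
tri [0.4705 0.2234 0.0586] 0.0045 [0.4689 0.2239 0.068 ] [0.4775 0.2246 0.068 ]
c [0.50643292 0.15065779 0.06163719]
ct [0.505889   0.15041828 0.068     ]
cs [0.51020479 0.15288205 0.068     ]
yaw 72.71244326645723 343.7029093644361 0.11858967122302304 0.11053247756677814
yaw 73.00007688883917 343.30868119203524 0.11835013786699222 0.1114425040014505
yaw 72.13908974377651 343.71440670422555 0.11774773708471666 0.10738777077098556
knob (array([0.54304145, 0.26359079, 0.07689942]), np.float64(0.0012723356873395484)) [0.5425543  0.26391183 0.078     ]
level [ 0.48102243 -0.11860977  0.03      ]
7.546923293098674 0.1090062199681468
[ 0.48161138 -0.11956261  0.03      ]
lev scene [ 0.48436132 -0.1179868   0.03      ] (array([ 0.48177175, -0.11999919,  0.02633257]), np.float64(0.0006016283699817394))
```

```bash
cat >> h.py <<'E'
def st():
    s=sensors.sense();M=Rm(s['eef_rot']);y=M[:,1]
    print('t',round(s['clock'],2),'p',np.round(s['ee_pos'],4),'xdir',M[:,0].round(3),'yawY',round(np.degrees(np.arctan2(y[1],y[0])),1),'j',np.round(s['joints'],2),'F',np.round(s['force'],2),'w',round(s['gripper_width']*1000,1))
E
python3 -c "
from h import *
st()"
```

```text
t 0.3 p [ 0.1379 -0.5065  0.1941] xdir [-0.  0. -1.] yawY -74.8 j [-1.38  0.05  1.4   0.    1.69 -0.07] F [ 0.04 -0.4  -0.01] w 85.5
```

Call:
servo_tool:
  motion: "60 0.82 0.92 -0.15 0 0 -0.6; 60 0.82 0.92 -0.15 0 0 -0.6; 60 0.82 0.92 -0.15 0 0 -0.6; 60 0.82 0.92 -0.15 0 0 -0.6; 60 0.82 0.92 -0.15 0 0 -0.6; 60 0.82 0.92 -0.15 0 0 -0.6; 60 0.82 0.92 -0.15 0 0 -0.6; 60 0.82 0.92 -0.15 0 0 -0.6; 60 0.82 0.92 -0.15 0 0 -0.6; 60 0.82 0.92 -0.15 0 0 -0.6; 60 0.82 0.92 -0.15 0 0 -0.6; 60 0.82 0.92 -0.15 0 0 -0.6; 60 0.82 0.92 -0.15 0 0 -0.6; 60 0.8 0.92 -0.15 0 0 -0.6"
  force: 25

```text
clock: 1.7
ee_pos: [0.4897, -0.1055, 0.1291]
eef_rot: [2.169, 0.111, -2.164]
force: [-0.1, -0.6, 0.5]
gripper_width: 0.0601
```

```bash
python3 -c "
from h import *
st()"
```

```text
t 1.7 p [ 0.4897 -0.1055  0.1291] xdir [ 0.002 -0.003 -1.   ] yawY -84.0 j [-0.28  0.01  1.57 -0.    1.55  1.18] F [-0.1  -0.58  0.46] w 60.1
```

Call:
servo_tool:
  motion: "60 -0.25 -0.45 -0.4 0 0 1.2; 60 0 0 -0.3 0 0 0; 60 0 0 0 0 0 0"

```text
clock: 2.0
ee_pos: [0.4842, -0.1145, 0.1062]
eef_rot: [2.154, 0.142, -2.151]
force: [-1.0, -0.4, -0.7]
gripper_width: 0.06
```

```bash
python3 -c "
from h import *
st()
t=cap('top');s=cap('scene')
crop(t,'a1.png',350,170,450,250,7)
crop(s,'a2.png',220,80,340,180,6)
print(proj(t,[.482,-.119,.03]))"
```

```text
t 2.0 p [ 0.4842 -0.1145  0.1062] xdir [ 0.002 -0.001 -1.   ] yawY -82.4 j [-0.31  0.02  1.61 -0.    1.51  1.13] F [-0.98 -0.36 -0.7 ] w 60.0
[406.81944991 219.33164246]
```

View pics/a2.png

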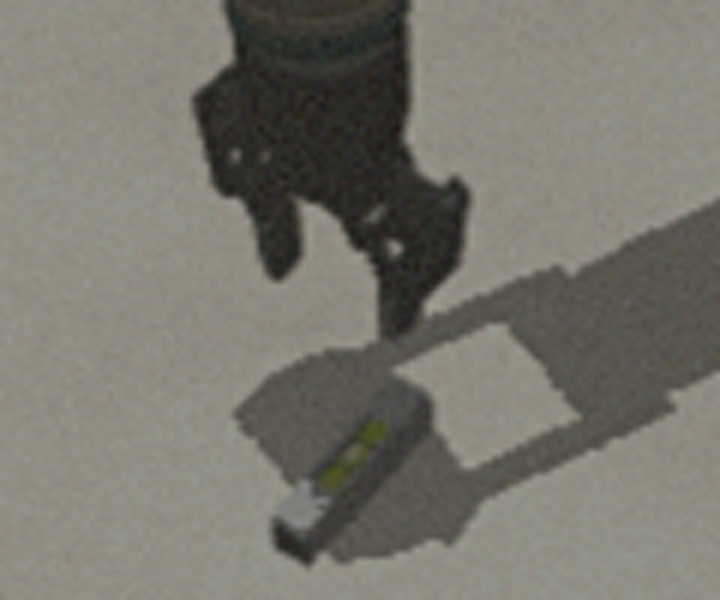

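Call:
servo_tool:
  motion: "50 -0.05 -0.12 -0.6 0 0 0; 50 -0.02 -0.03 -0.7 0 0 0; 50 0 0 -0.7 0 0 0; 50 0 0 -0.55 0 0 0; 50 0 0 -0.3 0 0 0; 50 0 0 -0.1 0 0 0; 50 0 0 0 0 0 0"

```text
clock: 2.8
ee_pos: [0.4851, -0.1231, 0.0228]
eef_rot: [2.17, 0.128, -2.139]
force: [-0.4, -0.4, 0.7]
gripper_width: 0.0498
```

```bash
python3 -c "
from h import *
st()"
```

```text
t 2.8 p [ 0.4851 -0.1231  0.0228] xdir [ 0.015 -0.005 -1.   ] yawY -82.9 j [-0.32  0.1   1.7   0.    1.32  1.12] F [-0.42 -0.45  0.67] w 49.8
```

```bash
cat >> h.py <<'E'
def go(x,y,z,yaw):
    st();s=sensors.sense();M=Rm(s['eef_rot']);c,n=np.cos(np.radians(yaw)),np.sin(np.radians(yaw))
    X=np.array([0,0,-1.]);Y=np.array([c,n,0]);T=np.stack([X,Y,np.cross(X,Y)],1)
    rv=R.from_matrix(T@M.T).as_rotvec(degrees=True)
    print('MOVE units',((np.array([x,y,z])-s['ee_pos'])/.03).round(2),'turn',rv.round(2))
E
python3 -c "
from h import *
go(.482,-.119,.008,-82.5)"
```

```text
t 2.8 p [ 0.4851 -0.1231  0.0228] xdir [ 0.015 -0.005 -1.   ] yawY -82.9 j [-0.32  0.1   1.7   0.    1.32  1.12] F [-0.42 -0.45  0.67] w 49.8
MOVE units [-0.1   0.14 -0.49] turn [0.28 0.86 0.38]
```

Call:
servo_tool:
  motion: "50 -0.1 0.12 -0.3 0.3 0.8 0.4; 50 0 0 -0.2 0 0 0; 50 0 0 0 0 0 0; 22 0 0 0 0 0 0; 18 0 0 0 0 0 0; 15 0 0 0 0 0 0; 15 0 0 0 0 0 0"

```text
clock: 3.5
ee_pos: [0.4837, -0.1198, 0.0095]
eef_rot: [2.158, 0.141, -2.148]
force: [-0.8, -0.1, 0.2]
gripper_width: 0.0151
```

```bash
python3 -c "
from h import *
st()
t=cap('top');s=cap('scene')
crop(s,'a3.png',220,80,340,180,6)"
```

```text
t 3.5 p [ 0.4837 -0.1198  0.0095] xdir [ 0.004 -0.001 -1.   ] yawY -82.5 j [-0.32  0.12  1.71  0.    1.31  1.12] F [-0.84 -0.06  0.17] w 15.1
```

View pics/a3.png

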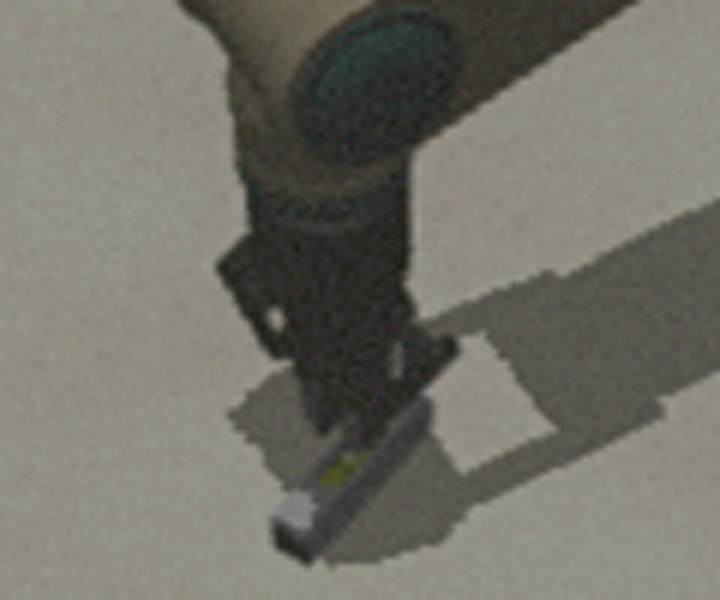

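```bash
python3 -c "
from h import *
s=cap('scene');t=cap('top')
crop(s,'a4.png',255,135,305,180,14)
crop(t,'a5.png',380,180,432,240,10)
for z in(.0095,.03): print(proj(s,[.4837,-.1198,z]),proj(s,[.482,-.119,z]))
"
```

```text
[278.29923888 159.04487537] [278.87181877 158.85852727]
[277.92880293 154.77354971] [278.50814062 154.58627232]
```

View pics/a4.png

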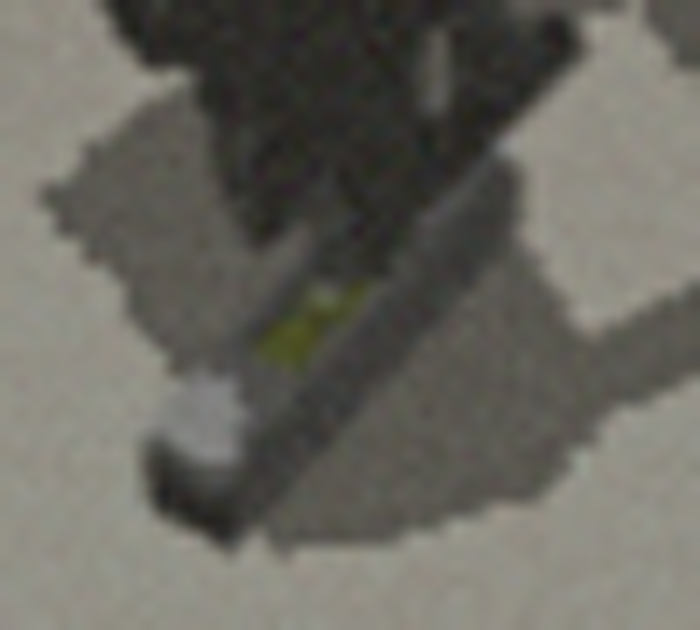

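View pics/a5.png

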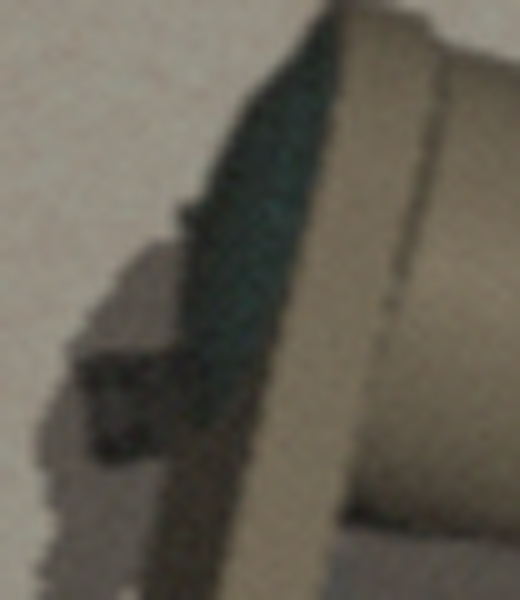

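```bash
python3 -c "
from h import *
s=cap('scene')
u=np.array([np.cos(np.radians(97.5)),np.sin(np.radians(97.5)),0])
p=np.array([.4842,-.1145,.1062])
for k in(-.03,0,.03): print((proj(s,p+k*u)-[220,80])*6)
p=np.array([.4837,-.1198,.0095])
for k in(-.0075,0,.0075,.011): print((proj(s,p+k*u)-[255,135])*14)
st()
"
```

```text
[296.3401215  327.72931121]
[346.01434149 354.02950317]
[396.36582214 380.68827319]
[298.67016214 321.61782293]
[326.18934436 336.62825521]
[353.79664628 351.68675268]
[366.71032954 358.73056549]
t 3.75 p [ 0.4836 -0.1197  0.0093] xdir [ 0.004 -0.001 -1.   ] yawY -82.5 j [-0.32  0.12  1.71  0.    1.31  1.12] F [0.25 0.3  0.09] w 14.9
```

Call:
servo_tool:
  motion: "50 0 0 0 0 0 0; 50 0 0 0 0 0 0; 50 0 0 0 0 0 0; 50 0 0 -0.1 0 0 0; 50 0 0 -0.1 0 0 0; 50 0 0 0 0 0 0"

```text
clock: 4.35
ee_pos: [0.4835, -0.1197, 0.0027]
eef_rot: [2.157, 0.141, -2.149]
force: [0.6, -0.2, -0.6]
gripper_width: 0.0499
```

```bash
python3 -c "
from h import *
st()
s=cap('scene');t=cap('top')
crop(s,'b4.png',240,105,310,180,8)
crop(t,'b5.png',360,160,460,260,6)
"
```

```text
t 4.35 p [ 0.4835 -0.1197  0.0027] xdir [ 0.004 -0.001 -1.   ] yawY -82.5 j [-0.32  0.13  1.71  0.    1.29  1.12] F [ 0.62 -0.15 -0.56] w 49.9
```

View pics/b4.png

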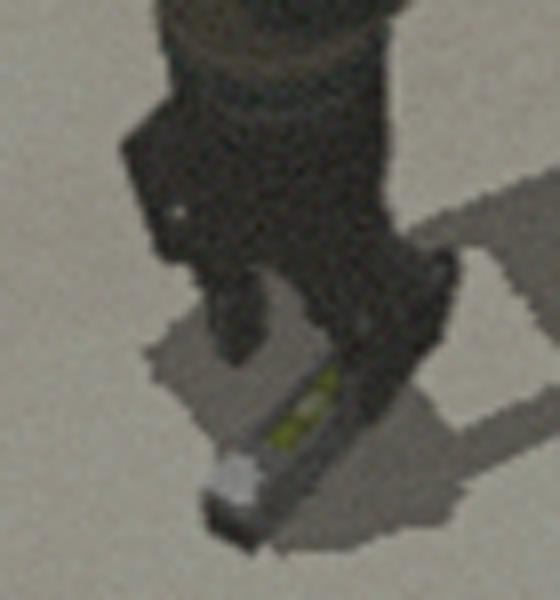

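View pics/b5.png

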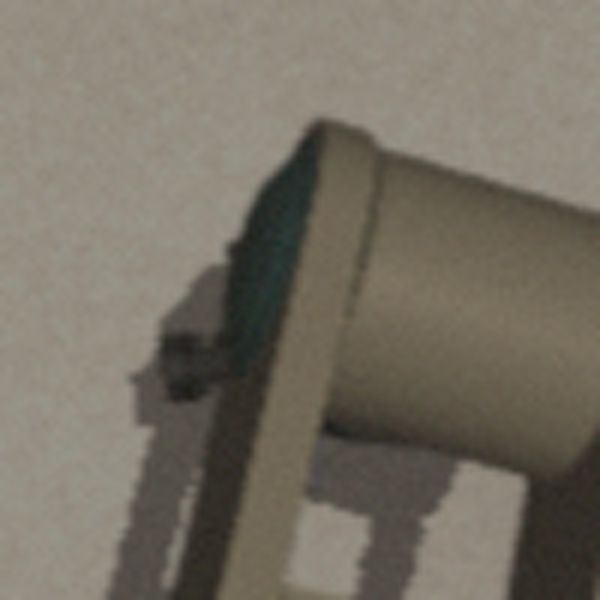

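```bash
python3 -c "
from h import *
s=cap('scene');t=cap('top')
u=np.array([np.cos(np.radians(97.5)),np.sin(np.radians(97.5)),0])
p=np.array([.4835,-.1197,.0])
for z in(.0,.03,.06,.09):
  for k in(-.032,.032,.045,.055): print(z,k,((proj(t,p+k*u+[0,0,z])-[360,160])*6).round(0),((proj(s,p+k*u+[0,0,z])-[240,105])*8).round(0))
"
```

```text
0.0 -0.032 [342. 345.] [242. 411.]
0.0 0.032 [197. 367.] [376. 485.]
0.0 0.045 [168. 371.] [403. 500.]
0.0 0.055 [145. 375.] [425. 511.]
0.03 -0.032 [357. 341.] [236. 361.]
0.03 0.032 [208. 364.] [372. 435.]
0.03 0.045 [178. 368.] [400. 450.]
0.03 0.055 [154. 372.] [422. 462.]
0.06 -0.032 [373. 337.] [231. 310.]
0.06 0.032 [219. 361.] [369. 384.]
0.06 0.045 [188. 365.] [398. 399.]
0.06 0.055 [164. 369.] [420. 411.]
0.09 -0.032 [389. 333.] [225. 256.]
0.09 0.032 [232. 357.] [366. 331.]
0.09 0.045 [200. 362.] [395. 346.]
0.09 0.055 [175. 366.] [417. 358.]
```

Call:
servo_tool:
  motion: "50 -0.05 0 -0.15 0 0 0; 50 0 0 -0.15 0 0 0; 50 0 0 -0.1 0 0 0; 50 0 0 0 0 0 0"

```text
clock: 4.95
ee_pos: [0.4822, -0.1199, -0.0097]
eef_rot: [2.158, 0.141, -2.147]
force: [-0.5, -0.2, -0.8]
gripper_width: 0.0502
```

```bash
python3 -c "
from h import *
st()
s=cap('scene')
crop(s,'b6.png',240,105,310,180,8)
"
```

```text
t 4.95 p [ 0.4822 -0.1199 -0.0097] xdir [ 0.005 -0.001 -1.   ] yawY -82.5 j [-0.32  0.15  1.72  0.    1.27  1.12] F [-0.45 -0.15 -0.77] w 50.2
```

View pics/b6.png

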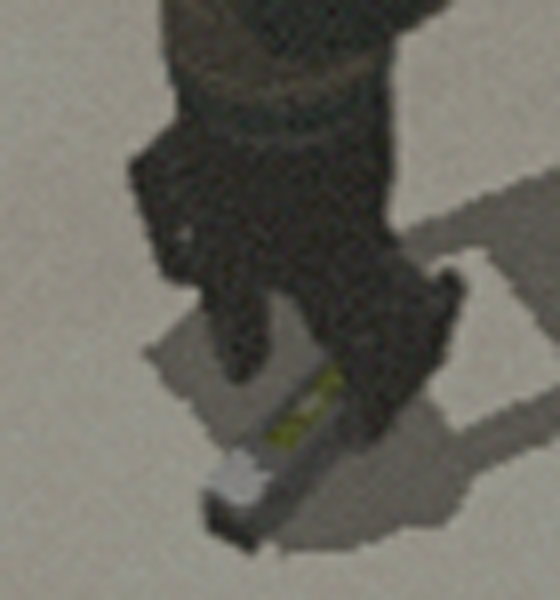

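Call:
servo_tool:
  motion: "50 0 0 -0.15 0.1 0.3 0; 50 0 0 -0.1 0 0 0; 50 0 0 0 0 0 0; 22 0 0 0 0 0 0; 18 0 0 0 0 0 0; 15 0 0 0 0 0 0; 15 0 0 0 0 0 0"

```text
clock: 5.7
ee_pos: [0.4826, -0.1199, -0.0174]
eef_rot: [2.154, 0.143, -2.153]
force: [0.8, 0.0, -0.9]
gripper_width: 0.0208
```

```bash
python3 -c "
from h import *
st()
s=cap('scene')
crop(s,'b7.png',240,105,310,180,8)
"
```

```text
t 5.7 p [ 0.4826 -0.1199 -0.0174] xdir [ 0.     0.001 -1.   ] yawY -82.4 j [-0.32  0.16  1.72  0.    1.26  1.12] F [ 0.76  0.04 -0.85] w 20.8
```

View pics/b7.png

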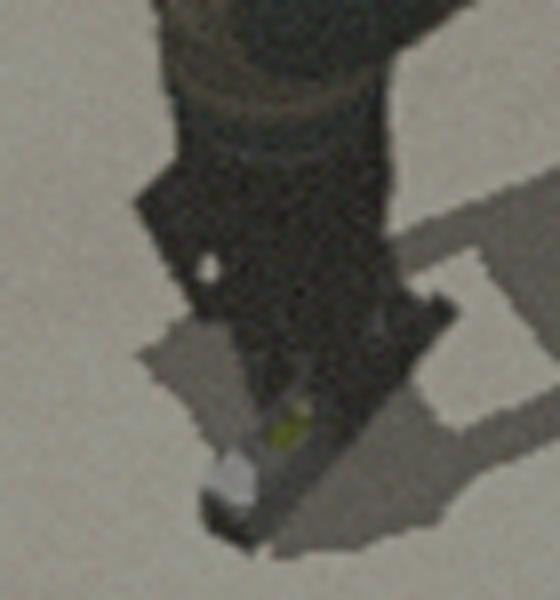

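Call:
servo_tool:
  motion: "15 0 0 0.3 0 0 0; 15 0 0 0.7 0 0 0; 15 0 0 0.8 0 0 0; 15 0 0 0.8 0 0 0; 15 0 0 0.6 0 0 0; 15 0 0 0.4 0 0 0; 15 0 0 0 0 0 0"
  force: 40

```text
clock: 6.45
ee_pos: [0.4809, -0.1194, 0.0967]
eef_rot: [2.152, 0.144, -2.156]
force: [0.4, -0.2, -1.0]
gripper_width: 0.0209
```

```bash
python3 -c "
from h import *
go(.507,.1515,.09,-17.2)
s=cap('scene')
crop(s,'b8.png',220,80,320,180,6)
"
```

```text
t 6.45 p [ 0.4809 -0.1194  0.0967] xdir [-0.002  0.001 -1.   ] yawY -82.5 j [-0.32  0.02  1.63  0.    1.49  1.12] F [ 0.36 -0.22 -0.95] w 20.9
MOVE units [ 0.87  9.03 -0.22] turn [-1.000e-02 -1.300e-01  6.526e+01]
```

View pics/b8.png

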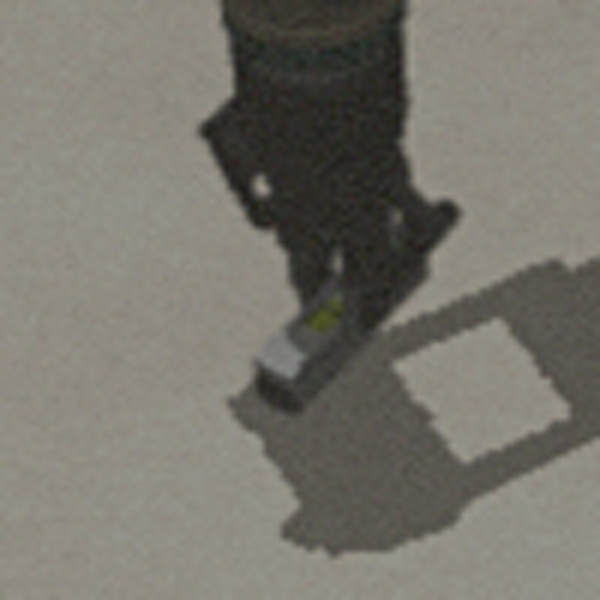

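Call:
servo_tool:
  motion: "15 0.06 0.4 0 0 0 3; 15 0.06 0.6 0 0 0 4.6; 15 0.06 0.65 0 0 0 4.6; 15 0.06 0.65 0 0 0 4.6; 15 0.06 0.65 0 0 0 4.6; 15 0.06 0.65 0 0 0 4.6; 15 0.06 0.65 0 0 0 4.6; 15 0.06 0.65 0 0 0 4.6; 15 0.06 0.65 0 0 0 4.6; 15 0.06 0.65 0 0 0 4.6; 15 0.06 0.65 0 0 0 4.6; 15 0.06 0.65 0 0 0 4.6; 15 0.06 0.55 0 0 0 4.6; 15 0.06 0.4 0 0 0 3; 15 0 0.2 0 0 0 1; 15 0 0 0 0 0 0"

```text
clock: 8.1
ee_pos: [0.4913, 0.1624, 0.0732]
eef_rot: [1.37, 1.081, -1.442]
force: [-0.9, 0.2, -1.4]
gripper_width: 0.0205
```

```bash
python3 -c "
from h import *
go(.507,.1515,.07,-17.2)
"
```

```text
t 8.1 p [0.4913 0.1624 0.0732] xdir [-0.038 -0.017 -0.999] yawY -15.4 j [ 0.25  0.14  1.55 -0.01  1.49  0.52] F [-0.9   0.22 -1.38] w 20.5
MOVE units [ 0.52 -0.36 -0.11] turn [ 0.91 -2.21 -1.86]
```

Call:
servo_tool:
  motion: "15 0.26 -0.18 0.05 0.5 -1.1 -0.9; 15 0.26 -0.18 0 0.4 -1.1 -0.9; 15 0 0 0 0 0 0; 15 0 0 0 0 0 0"

```text
clock: 8.5
ee_pos: [0.5077, 0.1488, 0.0738]
eef_rot: [1.432, 1.048, -1.429]
force: [0.0, -0.2, -0.2]
gripper_width: 0.0205
```

```bash
python3 -c "
from h import *
go(.507,.1515,.06,-17.2)
s=cap('scene')
crop(s,'c1.png',290,130,400,260,5)
"
```

```text
t 8.5 p [0.5077 0.1488 0.0738] xdir [ 0.002  0.    -1.   ] yawY -17.5 j [ 0.22  0.13  1.56 -0.    1.45  0.52] F [ 0.   -0.22 -0.18] w 20.5
MOVE units [-0.02  0.09 -0.46] turn [-0.01  0.1   0.29]
```

View pics/c1.png

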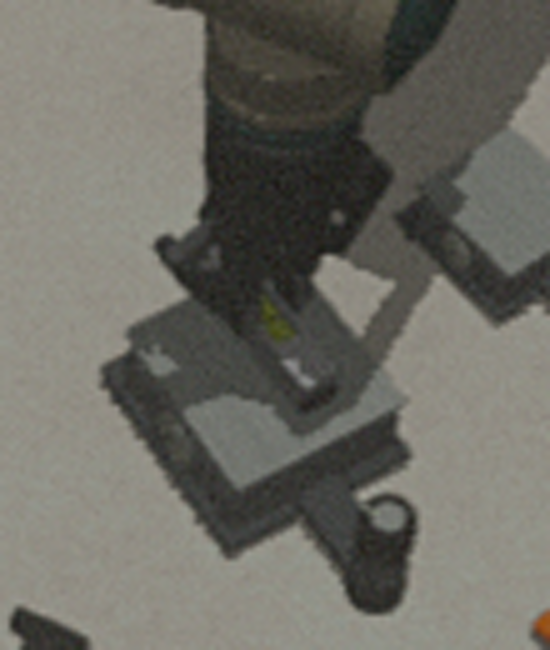

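Call:
servo_tool:
  motion: "15 -0.01 0.05 -0.2 0 0.1 0.3; 15 0 0.04 -0.2 0 0 0; 15 0 0 -0.15 0 0 0; 15 0 0 -0.1 0 0 0; 15 0 0 0 0 0 0"

```text
clock: 9.05
ee_pos: [0.5069, 0.1517, 0.0521]
eef_rot: [1.426, 1.053, -1.428]
force: [0.6, 0.6, -0.9]
gripper_width: 0.0207
```

```bash
python3 -c "
from h import *
go(.507,.1515,.05,-17.2)
s=cap('scene')
crop(s,'c2.png',290,150,380,250,6)
"
```

```text
t 9.05 p [0.5069 0.1517 0.0521] xdir [-0.001 -0.    -1.   ] yawY -17.2 j [0.22 0.16 1.57 0.   1.41 0.52] F [ 0.6   0.64 -0.95] w 20.7
MOVE units [ 0.   -0.01 -0.07] turn [ 0.   -0.08 -0.03]
```

View pics/c2.png

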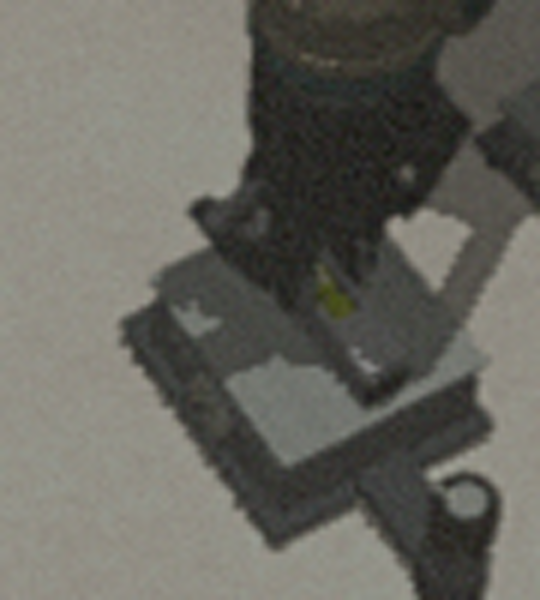

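Call:
servo_tool:
  motion: "15 0 0 -0.04 0 0 0; 15 0 0 -0.03 0 0 0; 15 0 0 0 0 0 0"

```text
clock: 9.4
ee_pos: [0.5074, 0.1518, 0.0506]
eef_rot: [1.426, 1.053, -1.426]
force: [-1.0, -0.5, -0.8]
gripper_width: 0.0207
```

Call:
servo_tool:
  motion: "15 0 0 -0.03 0 0 0; 15 0 0 0 0 0 0"

```text
clock: 9.6
ee_pos: [0.5076, 0.1519, 0.0501]
eef_rot: [1.427, 1.052, -1.426]
force: [-0.1, 0.0, -0.7]
gripper_width: 0.0205
```

Call:
servo_tool:
  motion: "15 0 0 -0.03 0 0 0; 15 0 0 0 0 0 0"

```text
clock: 9.8
ee_pos: [0.5076, 0.1519, 0.0495]
eef_rot: [1.427, 1.052, -1.425]
force: [0.5, -0.1, 0.9]
gripper_width: 0.0205
```

```bash
python3 -c "
from h import *
go(.507,.1515,.05,-17.2)
s=cap('scene')
crop(s,'c3.png',290,150,380,250,6)
"
```

```text
t 9.8 p [0.5076 0.1519 0.0495] xdir [ 0.001  0.    -1.   ] yawY -17.2 j [0.22 0.16 1.58 0.   1.4  0.52] F [ 0.52 -0.14  0.89] w 20.5
MOVE units [-0.02 -0.01  0.02] turn [-0.02  0.05 -0.04]
```

View pics/c3.png

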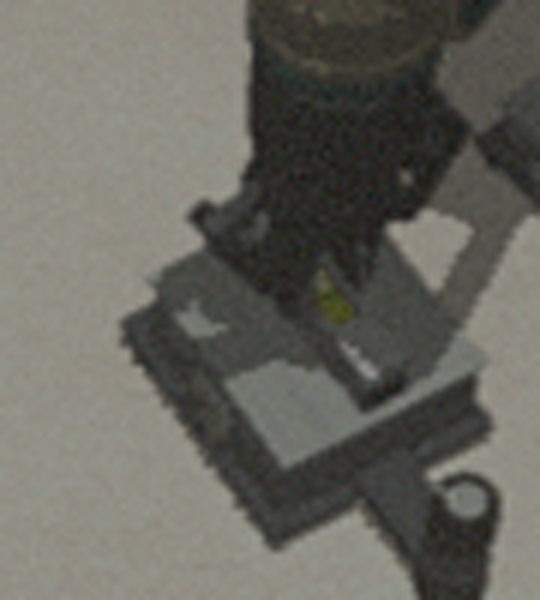

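Call:
servo_tool:
  motion: "15 0 0 -0.04 0 0 0; 15 0 0 0 0 0 0"

```text
clock: 10.05
ee_pos: [0.5077, 0.152, 0.0486]
eef_rot: [1.427, 1.052, -1.425]
force: [-1.0, -0.1, 1.5]
gripper_width: 0.0205
```

Call:
servo_tool:
  motion: "15 0 0 -0.04 0 0 0; 15 0 0 0 0 0 0"

```text
clock: 10.25
ee_pos: [0.5078, 0.152, 0.0477]
eef_rot: [1.428, 1.052, -1.425]
force: [-1.6, -0.9, 1.8]
gripper_width: 0.0207
```

Call:
servo_tool:
  motion: "15 0 0 -0.04 0 0 0; 15 0 0 0 0 0 0"

```text
clock: 10.45
ee_pos: [0.5079, 0.152, 0.0468]
eef_rot: [1.428, 1.052, -1.425]
force: [-2.4, -0.7, 2.2]
gripper_width: 0.0206
```

Call:
servo_tool:
  motion: "15 0 0 0.05 0 0 0; 15 0 0 0 0 0 0; 24 0 0 0 0 0 0; 32 0 0 0 0 0 0; 42 0 0 0 0 0 0; 50 0 0 0 0 0 0; 50 0 0 0 0 0 0; 50 0 0 0.3 0 0 0; 50 0 0 0.6 0 0 0; 50 0 0 0.9 0 0 0; 50 0 0 0.9 0 0 0; 50 0 0 0.5 0 0 0; 50 0 0 0 0 0 0"

```text
clock: 11.75
ee_pos: [0.5074, 0.1518, 0.1498]
eef_rot: [1.428, 1.052, -1.424]
force: [0.5, -0.5, -0.2]
gripper_width: 0.0499
```

```bash
python3 -c "
from h import *
st()
s=cap('scene')
crop(s,'c4.png',290,150,380,250,6)
"
```

```text
t 11.75 p [0.5074 0.1518 0.1498] xdir [ 0.002  0.001 -1.   ] yawY -17.2 j [0.22 0.08 1.46 0.   1.6  0.52] F [ 0.47 -0.45 -0.21] w 49.9
```

View pics/c4.png

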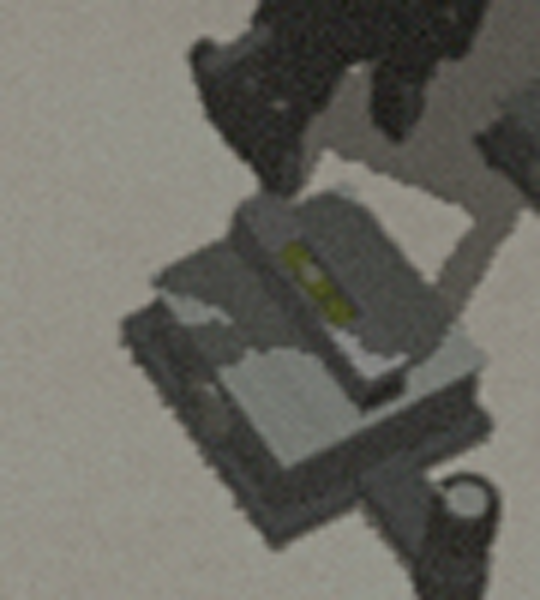

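Call:
servo_tool:
  motion: "50 0.1 0.3 0 0 0 5; 50 0.1 0.3 0 0 0 8; 50 0.1 0.3 0 0 0 8; 50 0.1 0.3 0 0 0 8; 50 0.1 0.3 0 0 0 8; 50 0.1 0.3 0 0 0 8; 50 0.1 0.3 0 0 0 8; 50 0.1 0.3 0 0 0 8; 50 0.1 0.3 0 0 0 8; 50 0.1 0.3 0 0 0 8; 50 0.1 0.3 0 0 0 8; 50 0.1 0.3 0 0 0 8; 50 0 0 0 0 0 8; 50 0 0 0 0 0 8; 50 0 0 0 0 0 8; 50 0 0 0 0 0 5; 50 0 0 0 0 0 0"

```text
clock: 13.5
ee_pos: [0.5346, 0.2609, 0.1232]
eef_rot: [-0.294, 1.57, 0.253]
force: [-0.3, -0.2, -0.7]
gripper_width: 0.05
```

```bash
python3 -c "
from h import *
go(.543,.2635,.12,110)
s=cap('scene');t=cap('top')
crop(s,'d1.png',300,150,390,250,6)
crop(s,'d2.png',325,180,365,225,14)
crop(t,'d3.png',235,170,345,250,7)
"
```

```text
t 13.5 p [0.5346 0.2609 0.1232] xdir [-0.012 -0.028 -1.   ] yawY 110.0 j [ 0.4   0.3   1.26 -0.02  1.6  -1.52] F [-0.35 -0.23 -0.7 ] w 50.0
MOVE units [ 0.28  0.09 -0.11] turn [ 1.62 -0.68  0.04]
```

View pics/d1.png

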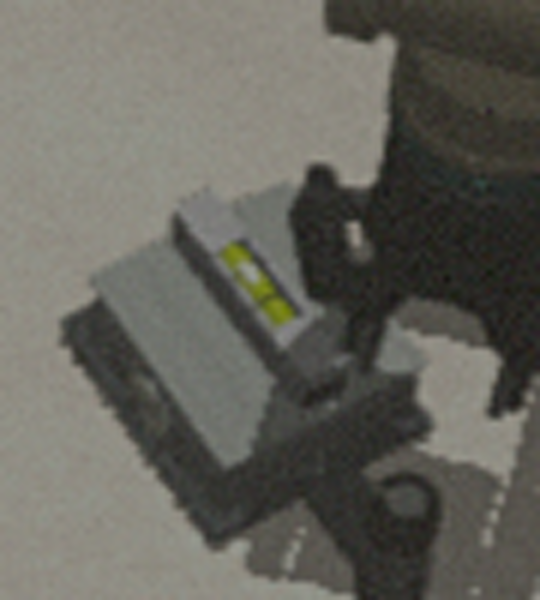

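View pics/d2.png

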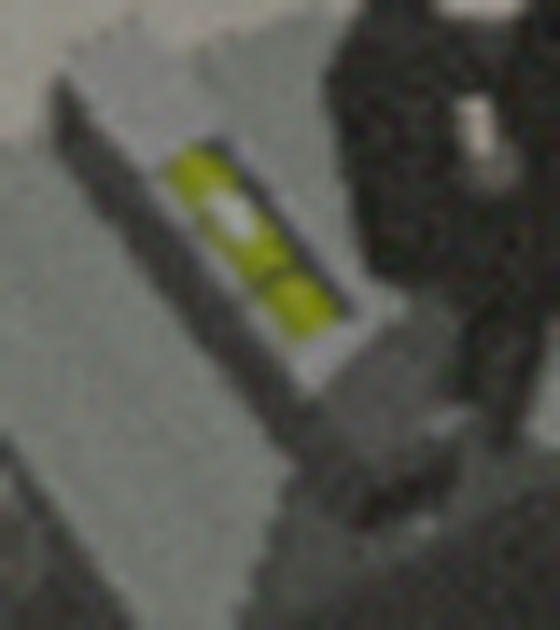

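View pics/d3.png

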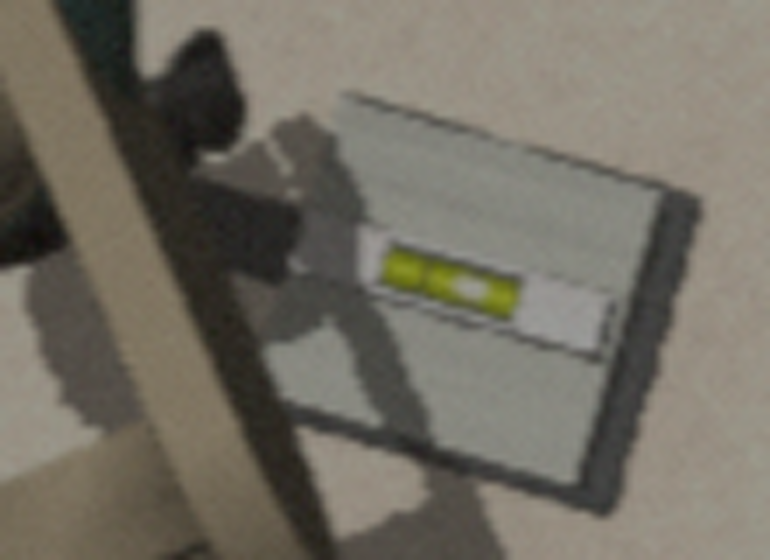

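```bash
python3 -c "
from h import *
t=cap('top')
T=lambda a:(235+(a[0]+.5)/7-.5,170+(a[1]+.5)/7-.5)
print(onz(t,*T((451,281)),.097),onz(t,*T((385,265)),.097)-onz(t,*T((518,296)),.097))
go(.543,.2635,.1,170)
"
```

```text
[0.50747    0.15126801 0.097     ] [0.01162909 0.04562829 0.        ]
t 13.65 p [0.5349 0.2609 0.1239] xdir [-0.011 -0.028 -1.   ] yawY 109.8 j [ 0.4   0.3   1.26 -0.02  1.6  -1.51] F [ 0.65 -0.72 -0.23] w 50.2
MOVE units [ 0.27  0.09 -0.8 ] turn [ 1.78  0.27 60.23]
```

Call:
servo_tool:
  motion: "50 0.14 0.05 0.05 0.8 -0.3 4; 50 0.14 0.04 0.05 0.8 -0.3 8; 50 0 0 0 0 0 8; 50 0 0 0 0 0 8; 50 0 0 0 0 0 8; 50 0 0 0 0 0 8; 50 0 0 0 0 0 8; 50 0 0 0 0 0 5; 50 0 0 0 0 0 0; 50 0 0 0 0 0 0"

```text
clock: 14.65
ee_pos: [0.5435, 0.263, 0.1253]
eef_rot: [-1.051, 1.301, 1.052]
force: [0.3, -0.7, -0.0]
gripper_width: 0.0499
```

```bash
python3 -c "
from h import *
go(.543,.2635,.04,170)
s=cap('scene')
crop(s,'e1.png',300,170,400,270,6)
"
```

```text
t 14.65 p [0.5435 0.263  0.1253] xdir [ 0.     0.001 -1.   ] yawY 167.8 j [ 0.39  0.3   1.26  0.    1.58 -2.54] F [ 0.3  -0.75 -0.03] w 49.9
MOVE units [-0.02  0.02 -2.84] turn [-0.05  0.01  2.17]
```

View pics/e1.png

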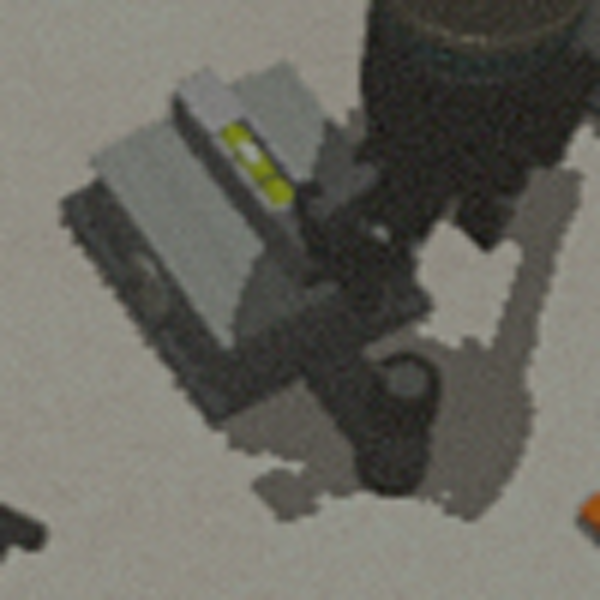

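Call:
servo_tool:
  motion: "50 0 0.02 -0.4 0 0 0; 50 0 0 -0.7 0 0 0; 50 0 0 -0.6 0 0 0; 50 0 0 -0.5 0 0 0; 50 0 0 -0.3 0 0 0; 50 0 0 0 0 0 0"

```text
clock: 15.3
ee_pos: [0.5424, 0.2634, 0.0439]
eef_rot: [-1.044, 1.306, 1.046]
force: [0.2, 0.3, 0.2]
gripper_width: 0.0498
```

```bash
python3 -c "
from h import *
go(.543,.2635,.026,168)
s=cap('scene')
crop(s,'e2.png',300,170,400,270,6)
"
```

```text
t 15.3 p [0.5424 0.2634 0.0439] xdir [-0.001  0.    -1.   ] yawY 167.3 j [ 0.39  0.36  1.35  0.    1.43 -2.53] F [0.21 0.25 0.2 ] w 49.8
MOVE units [ 0.02  0.   -0.6 ] turn [-0.02 -0.07  0.68]
```

View pics/e2.png

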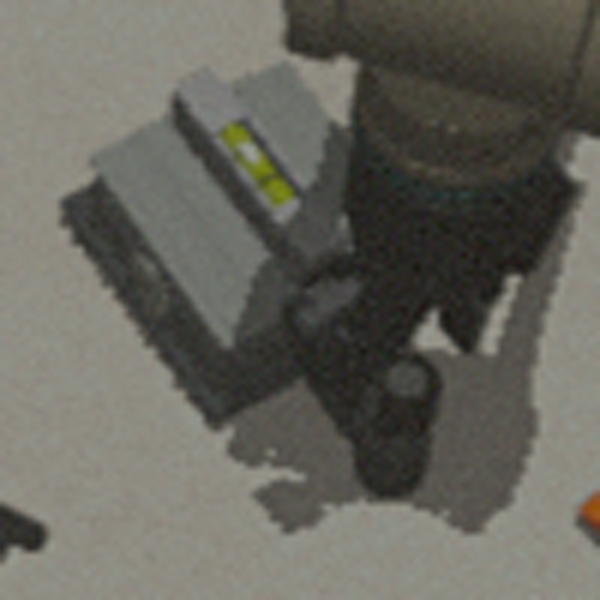

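Call:
servo_tool:
  motion: "50 0.02 0 -0.35 0 0 0; 50 0 0 -0.2 0 0 0; 50 0 0 0 0 0 0"

```text
clock: 15.65
ee_pos: [0.5444, 0.264, 0.0287]
eef_rot: [-1.044, 1.302, 1.043]
force: [0.1, -1.0, 0.2]
gripper_width: 0.0506
```

```bash
python3 -c "
from h import *
go(.543,.2635,.026,168)
s=cap('scene')
crop(s,'e3.png',300,170,400,270,6)
"
```

```text
t 15.65 p [0.5444 0.264  0.0287] xdir [ 0.003  0.002 -1.   ] yawY 167.3 j [ 0.39  0.38  1.36  0.    1.4  -2.53] F [ 0.06 -1.01  0.24] w 50.6
MOVE units [-0.05 -0.02 -0.09] turn [-0.11  0.16  0.71]
```

View pics/e3.png

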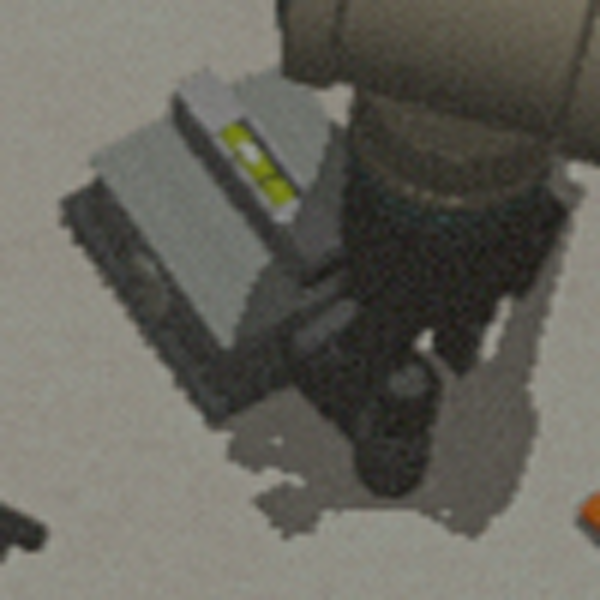

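Now I'll close on the knob and check the width.

Call:
servo_tool:
  motion: "50 -0.04 -0.01 -0.06 0 0 0; 38 0 0 0 0 0 0; 30 0 0 0 0 0 0; 24 0 0 0 0 0 0; 20 0 0 0 0 0 0; 20 0 0 0 0 0 0"
  force: 40

```text
clock: 16.3
ee_pos: [0.5429, 0.2642, 0.0286]
eef_rot: [-1.043, 1.302, 1.044]
force: [-0.5, -0.7, 0.5]
gripper_width: 0.0279
```

```bash
python3 -c "
from h import *
go(.543,.2635,.026,167)
"
```

```text
t 16.3 p [0.5429 0.2642 0.0286] xdir [ 0.003  0.003 -1.   ] yawY 167.3 j [ 0.39  0.38  1.36  0.    1.4  -2.53] F [-0.49 -0.65  0.52] w 27.9
MOVE units [ 0.   -0.02 -0.09] turn [-0.17  0.17 -0.3 ]
```

Call:
servo_tool:
  motion: "20 0 0 0 0 0 -4; 20 0 0 0 0 0 -6; 20 0 0 0 0 0 -6; 20 0 0 0 0 0 -6; 20 0 0 0 0 0 -6; 20 0 0 0 0 0 -6; 20 0 0 0 0 0 -4; 20 0 0 0 0 0 0"
  force: 50

```text
clock: 17.1
ee_pos: [0.5425, 0.2643, 0.0286]
eef_rot: [-0.517, 1.505, 0.517]
force: [-1.1, -0.1, 1.1]
gripper_width: 0.0276
```

```bash
python3 -c "
from h import *
go(.543,.264,.0286,80)
print(sensors.sense()['ft_torque'])
"
```

```text
t 17.1 p [0.5425 0.2643 0.0286] xdir [ 0.003  0.001 -1.   ] yawY 127.8 j [ 0.39  0.38  1.36 -0.    1.4  -1.84] F [-1.05 -0.08  1.05] w 27.6
MOVE units [ 0.02 -0.01 -0.  ] turn [ 4.000e-02  1.900e-01 -4.784e+01]
[-0.01930733  0.21650577 -0.10823964]
```

Call:
servo_tool:
  motion: "20 0 0 0 0 0 -5; 20 0 0 0 0 0 -8; 20 0 0 0 0 0 -8; 20 0 0 0 0 0 -8; 20 0 0 0 0 0 -8; 20 0 0 0 0 0 -8; 20 0 0 0 0 0 -8; 20 0 0 0 0 0 -8; 20 0 0 0 0 0 -8; 20 0 0 0 0 0 -8; 20 0 0 0 0 0 -5; 20 0 0 0 0 0 0"

```text
clock: 18.3
ee_pos: [0.5425, 0.2652, 0.0286]
eef_rot: [0.625, 1.476, -0.627]
force: [-2.0, 0.6, -0.3]
gripper_width: 0.0274
```

```bash
python3 -c "
from h import *
go(.543,.264,.0286,0)
print(sensors.sense()['ft_torque'])
"
```

```text
t 18.3 p [0.5425 0.2652 0.0286] xdir [ 0.002 -0.002 -1.   ] yawY 44.1 j [ 0.39  0.38  1.36 -0.    1.4  -0.37] F [-1.96  0.62 -0.34] w 27.4
MOVE units [ 0.02 -0.04 -0.  ] turn [  0.17   0.06 -44.11]
[-0.00411973  0.19766517 -0.06373457]
```

Call:
servo_tool:
  motion: "20 0 -0.02 0 0 0 -5; 20 0 0 0 0 0 -8; 20 0 0 0 0 0 -8; 20 0 0 0 0 0 -8; 20 0 0 0 0 0 -8; 20 0 0 0 0 0 -8; 20 0 0 0 0 0 -8; 20 0 0 0 0 0 -5; 20 0 0 0 0 0 0; 20 0 0 0 0 0 0; 20 0 0 0 0 0 0; 20 0 0 0 0 0 0; 20 0 0 0 0 0 0; 20 0 0 0 0 0 0; 20 0 0 0 0 0 0; 20 0 0 0 0 0 0; 20 0 0 0 0 0 0"

```text
clock: 20.0
ee_pos: [0.5431, 0.2653, 0.0286]
eef_rot: [1.377, 1.088, -1.377]
force: [-0.9, 0.2, 0.6]
gripper_width: 0.0277
```

```bash
python3 -c "
from h import *
go(.543,.264,.0286,0)
s=cap('scene');t=cap('top')
crop(s,'f2.png',325,180,365,225,14)
crop(t,'f3.png',280,190,335,230,14)
"
```

```text
t 20.0 p [0.5431 0.2653 0.0286] xdir [ 0.002 -0.002 -1.   ] yawY -13.3 j [ 0.39  0.38  1.36 -0.    1.4   0.63] F [-0.85  0.19  0.62] w 27.7
MOVE units [-0.   -0.04 -0.  ] turn [ 0.13  0.11 13.27]
```

View pics/f2.png

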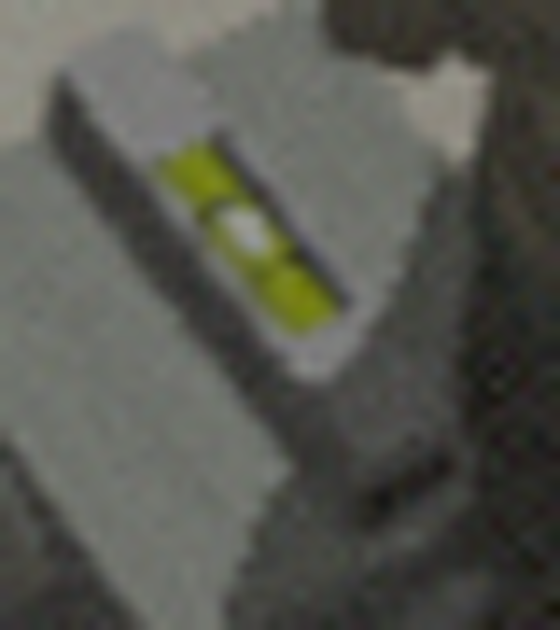

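View pics/f3.png

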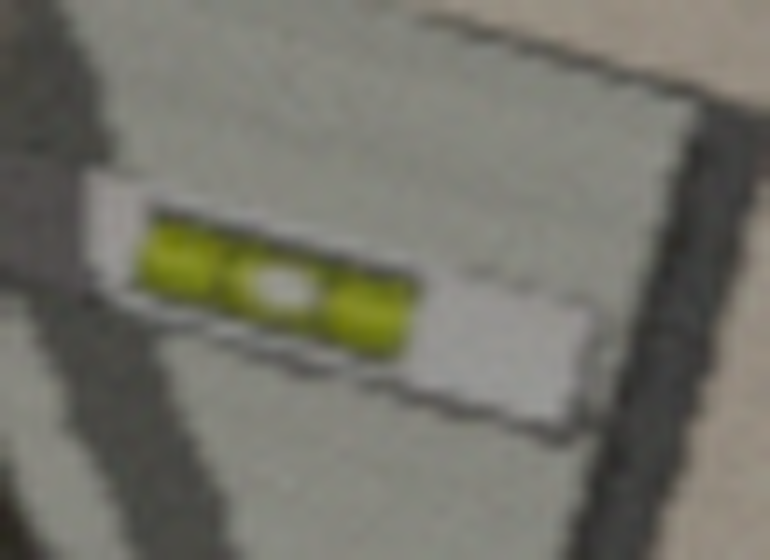

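```bash
cat > bub.py <<'E'
from h import *
def bubble(n=4,C=np.array([.5073,.1515,.0975]),yaw=72.8,cams=('top','scene')):
    u=np.array([np.cos(np.radians(yaw)),np.sin(np.radians(yaw)),0]);v=np.array([-u[1],u[0],0])
    for cam in cams:
        d=None;acc=0
        for _ in range(n):
            d=eyes.capture(cam);acc=acc+d['color'].astype(np.float32)
        im=acc/n
        a=np.arange(-40,40.01,.25)*1e-3
        best=None
        # find lateral offset and axial window by yellowness
        prof=[]
        offs=np.arange(-9,9.1,.5)*1e-3
        for o in offs:
            P=np.array([proj(d,C+x*u+o*v) for x in a]).astype(np.float32)
            prof.append(cv2.remap(im,P[None,:,0],P[None,:,1],cv2.INTER_LINEAR)[0])
        prof=np.array(prof)  # offs x a x rgb
        yel=prof[:,:,1]-prof[:,:,2]
        w=yel.sum(1); oc=offs[np.argmax(np.convolve(w,np.ones(5),'same'))]
        sel=np.abs(offs-oc)<=.0021
        p=prof[sel].mean(0); y=p[:,1]-p[:,2]
        th=np.percentile(y,97)/2
        idx=np.where(y>th)[0]
        def edge(i,j): return a[i]+(th-y[i])/(y[j]-y[i])*(a[j]-a[i])
        lo=edge(idx[0]-1,idx[0]);hi=edge(idx[-1]+1,idx[-1])
        m=(lo+hi)/2
        ins=(a>m-.021)&(a<m+.021)
        wb=np.clip(p[:,2]-np.percentile(p[ins,2],35),0,None)*ins
        wb[wb<.35*wb.max()]=0
        b=(wb*a).sum()/wb.sum()
        g=p[:,0]+p[:,1]
        print(cam,'lat %.1f win %.1f..%.1f len %.1f mid %.2f bubble %.2f -> off %.2f mm'%(oc*1e3,lo*1e3,hi*1e3,(hi-lo)*1e3,m*1e3,b*1e3,(b-m)*1e3))
        if cam=='top' or 1:
            print('  axis mm  blue:',[(round(x*1e3-m*1e3),int(q)) for x,q in zip(a[::6],p[::6,2]) if abs(x-m)<.026])
            print('  r+g   :',[(round(x*1e3-m*1e3),int(q)) for x,q in zip(a[::6],g[::6]) if abs(x-m)<.026])
E
python3 -c "
from bub import *
bubble(3)"
```

```text
top lat 1.5 win -24.3..22.7 len 47.0 mid -0.78 bubble -2.36 -> off -1.58 mm
  axis mm  blue: [(-26, 122), (-24, 95), (-23, 59), (-21, 42), (-20, 35), (-18, 34), (-17, 33), (-15, 31), (-14, 32), (-12, 34), (-11, 38), (-9, 48), (-8, 69), (-6, 90), (-5, 110), (-3, 119), (-2, 123), (0, 122), (1, 111), (3, 96), (4, 73), (6, 53), (7, 39), (9, 36), (10, 35), (12, 32), (13, 31), (15, 31), (16, 32), (18, 33), (19, 32), (21, 37), (22, 54), (24, 84), (25, 115)]
  r+g   : [(-26, 273), (-24, 256), (-23, 242), (-21, 246), (-20, 252), (-18, 253), (-17, 252), (-15, 249), (-14, 249), (-12, 246), (-11, 227), (-9, 217), (-8, 221), (-6, 244), (-5, 268), (-3, 275), (-2, 279), (0, 281), (1, 275), (3, 266), (4, 256), (6, 241), (7, 220), (9, 213), (10, 214), (12, 234), (13, 246), (15, 250), (16, 252), (18, 253), (19, 251), (21, 247), (22, 244), (24, 253), (25, 267)]
scene lat -2.0 win -22.9..23.6 len 46.5 mid 0.35 bubble -1.26 -> off -1.61 mm
  axis mm  blue: [(-25, 106), (-24, 81), (-22, 56), (-21, 36), (-19, 28), (-18, 29), (-16, 30), (-15, 29), (-13, 30), (-12, 33), (-10, 41), (-9, 56), (-7, 80), (-6, 109), (-4, 123), (-3, 127), (-1, 129), (0, 125), (2, 120), (3, 101), (5, 70), (6, 48), (8, 37), (9, 30), (11, 27), (12, 29), (14, 32), (15, 32), (17, 29), (18, 24), (20, 26), (21, 38), (23, 61), (24, 91), (26, 114)]
  r+g   : [(-25, 242), (-24, 232), (-22, 233), (-21, 238), (-19, 238), (-18, 238), (-16, 240), (-15, 238), (-13, 235), (-12, 218), (-10, 197), (-9, 200), (-7, 230), (-6, 264), (-4, 280), (-3, 283), (-1, 285), (0, 280), (2, 275), (3, 266), (5, 248), (6, 226), (8, 208), (9, 210), (11, 224), (12, 233), (14, 241), (15, 242), (17, 239), (18, 239), (20, 238), (21, 240), (23, 238), (24, 238), (26, 243)]
```

Call:
servo_tool:
  motion: "20 0 0 0 0 0 -5; 20 0 0 0 0 0 -8; 20 0 0 0 0 0 -8; 20 0 0 0 0 0 -8; 20 0 0 0 0 0 -8; 20 0 0 0 0 0 -6; 20 0 0 0 0 0 -4; 20 0 0 0 0 0 0; 20 0 0 0 0 0 0; 20 0 0 0 0 0 0; 20 0 0 0 0 0 0; 20 0 0 0 0 0 0; 20 0 0 0 0 0 0; 20 0 0 0 0 0 0; 20 0 0 0 0 0 0; 20 0 0 0 0 0 0; 20 0 0 0 0 0 0; 20 0 0 0 0 0 0; 20 0 0 0 0 0 0"

```text
clock: 22.3
ee_pos: [0.5435, 0.2649, 0.0286]
eef_rot: [1.943, 0.486, -1.945]
force: [-1.8, -1.0, 0.8]
gripper_width: 0.0277
```

```bash
python3 -c "
from bub import *
st()
bubble(3)"
```

```text
t 22.3 p [0.5435 0.2649 0.0286] xdir [-0.    -0.004 -1.   ] yawY -61.7 j [ 0.39  0.39  1.35 -0.    1.41  1.47] F [-1.81 -1.05  0.76] w 27.7
top lat 1.5 win -24.2..22.5 len 46.7 mid -0.85 bubble -0.74 -> off 0.10 mm
  axis mm  blue: [(-26, 122), (-24, 94), (-23, 59), (-21, 41), (-20, 33), (-18, 31), (-17, 31), (-15, 31), (-14, 32), (-12, 33), (-11, 36), (-9, 41), (-8, 52), (-6, 70), (-5, 93), (-3, 111), (-2, 122), (0, 126), (1, 123), (3, 116), (4, 99), (6, 80), (7, 55), (9, 41), (10, 32), (12, 30), (13, 29), (15, 31), (16, 32), (18, 33), (19, 33), (21, 37), (22, 52), (24, 82), (25, 112)]
  r+g   : [(-26, 269), (-24, 251), (-23, 239), (-21, 243), (-20, 249), (-18, 250), (-17, 251), (-15, 249), (-14, 245), (-12, 237), (-11, 222), (-9, 217), (-8, 223), (-6, 243), (-5, 263), (-3, 274), (-2, 281), (0, 282), (1, 279), (3, 273), (4, 262), (6, 246), (7, 217), (9, 205), (10, 206), (12, 231), (13, 246), (15, 249), (16, 251), (18, 252), (19, 249), (21, 243), (22, 233), (24, 240), (25, 253)]
scene lat -2.5 win -22.9..23.1 len 46.0 mid 0.11 bubble 0.17 -> off 0.06 mm
  axis mm  blue: [(-25, 103), (-24, 75), (-22, 49), (-21, 31), (-19, 26), (-18, 27), (-16, 29), (-15, 29), (-13, 29), (-12, 30), (-10, 33), (-9, 39), (-7, 59), (-6, 87), (-4, 108), (-3, 120), (-1, 129), (0, 135), (2, 136), (3, 123), (5, 97), (6, 71), (8, 50), (9, 34), (11, 29), (12, 27), (14, 25), (15, 24), (17, 24), (18, 24), (20, 28), (21, 41), (23, 66), (24, 95), (26, 115)]
  r+g   : [(-25, 231), (-24, 221), (-22, 227), (-21, 236), (-19, 238), (-18, 240), (-16, 243), (-15, 242), (-13, 237), (-12, 218), (-10, 196), (-9, 193), (-7, 220), (-6, 253), (-4, 273), (-3, 281), (-1, 288), (0, 290), (2, 288), (3, 276), (5, 249), (6, 217), (8, 197), (9, 199), (11, 221), (12, 233), (14, 240), (15, 240), (17, 241), (18, 241), (20, 236), (21, 231), (23, 231), (24, 236), (26, 244)]
```

Call:
servo_tool:
  motion: "30 0 0 0 0 0 0; 36 0 0 0 0 0 0; 42 0 0 0 0 0 0; 46 0 0 0 0 0 0; 46 0 0 0 0 0 0; 46 0 0 0.4 0 0 0; 46 0 0 0.7 0 0 0; 46 0 0 0.9 0 0 0; 46 0 0 0.9 0 0 0; 46 0 0 0.6 0 0 0; 46 0 0 0.2 0 0 0; 46 0 0 0 0 0 0; 30 0 0 0 0 0 0; 10 0 0 0 0 0 0; 0 0 0 0 0 0 0; 0 0 0 0 0 0 0;0 0 0 0 0 0 0;0 0 0 0 0 0 0"

```text
clock: 24.4
ee_pos: [0.5422, 0.264, 0.1443]
eef_rot: [1.94, 0.484, -1.947]
force: [0.4, 0.1, 0.7]
gripper_width: 0.0
```

```bash
python3 -c "
from bub import *
go(.5073,.1515,.13,-17.2)
bubble(2)
s=cap('scene','g1.png')" | grep -v '  '; python3 -c "
from h import *
go(.5073,.1515,.13,-17.2)"
```

```text
top lat 1.0 win -24.2..22.6 len 46.8 mid -0.77 bubble -0.74 -> off 0.03 mm
scene lat -3.5 win -23.0..23.3 len 46.3 mid 0.17 bubble 0.27 -> off 0.10 mm
t 24.65 p [0.5424 0.264  0.1447] xdir [-0.002 -0.005 -1.   ] yawY -61.7 j [ 0.39  0.29  1.23 -0.    1.62  1.47] F [-0.08  0.36 -0.04] w 0.2
MOVE units [-1.17 -3.75 -0.49] turn [3.300e-01 3.000e-02 4.452e+01]
```

View pics/g1.png

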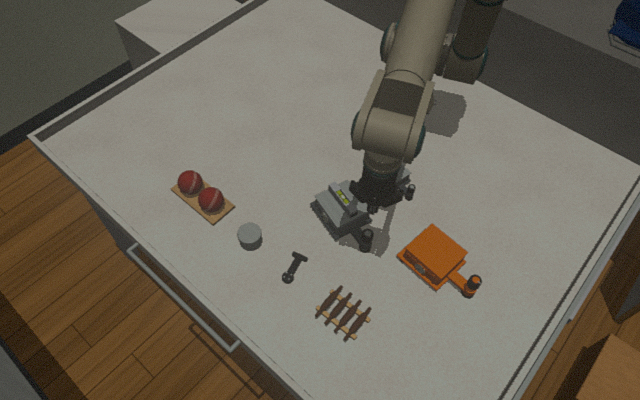

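Call:
servo_tool:
  motion: "0 -0.1 -0.3 0 0 0 4; 0 -0.15 -0.5 0 0 0 6; 0 -0.2 -0.6 0 0 0 6; 0 -0.2 -0.6 0 0 0 6; 0 -0.2 -0.6 0 0 0 6; 0 -0.2 -0.6 0 0 0 6; 0 -0.15 -0.5 0 0 0 5; 0 -0.1 -0.4 0 0 0 3; 0 -0.05 -0.1 0 0 0 1; 0 0 0 0 0 0 0; 0 0 0 0 0 0 0"

```text
clock: 25.75
ee_pos: [0.5005, 0.1346, 0.1461]
eef_rot: [1.425, 1.048, -1.421]
force: [1.0, 0.6, -0.0]
gripper_width: -0.0002
```

```bash
python3 -c "
from h import *
go(.5014,.1324,.1,-17.2)"
```

```text
t 25.75 p [0.5005 0.1346 0.1461] xdir [ 0.006 -0.003 -1.   ] yawY -17.0 j [ 0.19  0.05  1.5  -0.    1.59  0.49] F [ 0.96  0.59 -0.  ] w -0.2
MOVE units [ 0.03 -0.07 -1.54] turn [ 0.2   0.32 -0.21]
```

Call:
servo_tool:
  motion: "0 0.03 -0.05 -0.4 0.2 0.3 0; 0 0 0 -0.5 0 0 0; 0 0 0 -0.3 0 0 0; 0 0 0 -0.2 0 0 0; 0 0 0 0 0 0 0; 0 0 0 0 0 0 0"

```text
clock: 26.35
ee_pos: [0.5013, 0.1348, 0.0997]
eef_rot: [1.423, 1.056, -1.426]
force: [-0.2, 0.3, 0.3]
gripper_width: -0.0001
```

```bash
python3 -c "
from h import *
go(.5014,.1324,.075,-17.2)
s=cap('scene');crop(s,'h1.png',300,130,400,240,5)"
```

```text
t 26.35 p [0.5013 0.1348 0.0997] xdir [-0.002  0.001 -1.   ] yawY -17.0 j [0.19 0.09 1.55 0.   1.5  0.49] F [-0.18  0.27  0.29] w -0.1
MOVE units [ 0.   -0.08 -0.82] turn [-0.04 -0.13 -0.21]
```

View pics/h1.png

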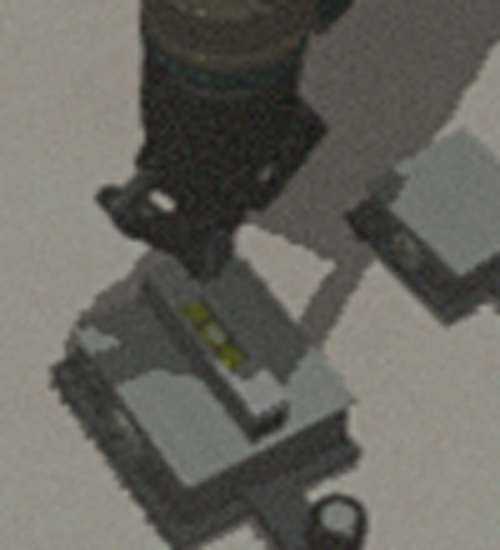

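Call:
servo_tool:
  motion: "0 0 -0.06 -0.25 0 0 0; 0 0 0 -0.25 0 0 0; 0 0 0 -0.15 0 0 0; 0 0 0 0 0 0 0"

```text
clock: 26.8
ee_pos: [0.5019, 0.1329, 0.0796]
eef_rot: [1.425, 1.055, -1.424]
force: [0.5, -0.1, -0.2]
gripper_width: 0.0003
```

Call:
servo_tool:
  motion: "0 0 0 -0.06 0 0 0; 0 0 0 -0.04 0 0 0; 0 0 0 0 0 0 0"

```text
clock: 27.1
ee_pos: [0.502, 0.1329, 0.0764]
eef_rot: [1.425, 1.055, -1.424]
force: [-0.2, -0.5, -0.4]
gripper_width: -0.0004
```

Call:
servo_tool:
  motion: "0 0 0 -0.06 0 0 0; 0 0 0 -0.02 0 0 0; 0 0 0 0 0 0 0"

```text
clock: 27.4
ee_pos: [0.5022, 0.1329, 0.0742]
eef_rot: [1.426, 1.054, -1.423]
force: [-0.6, -0.1, -0.5]
gripper_width: -0.0001
```

Call:
servo_tool:
  motion: "0 -0.02 0 -0.05 0 0 0; 0 0 0 -0.03 0 0 0; 0 0 0 0 0 0 0"

```text
clock: 27.7
ee_pos: [0.5016, 0.133, 0.0718]
eef_rot: [1.426, 1.054, -1.423]
force: [0.4, -0.8, 0.3]
gripper_width: 0.0
```

Call:
servo_tool:
  motion: "0 0 0 -0.05 0 0 0; 0 0 0 -0.03 0 0 0; 0 0 0 0 0 0 0"

```text
clock: 28.0
ee_pos: [0.5016, 0.1329, 0.0691]
eef_rot: [1.426, 1.054, -1.423]
force: [-0.4, 0.3, 0.2]
gripper_width: 0.0002
```

Call:
servo_tool:
  motion: "0 0 0 -0.04 0 0 0; 0 0 0 -0.03 0 0 0; 0 0 0 0 0 0 0"

```text
clock: 28.3
ee_pos: [0.5016, 0.133, 0.0668]
eef_rot: [1.426, 1.054, -1.423]
force: [-0.6, 0.1, 0.1]
gripper_width: 0.0004
```

```bash
python3 -c "
from h import *
s=cap('scene');crop(s,'h2.png',310,150,370,230,8)"
```

```text
(no output)
```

View pics/h2.png

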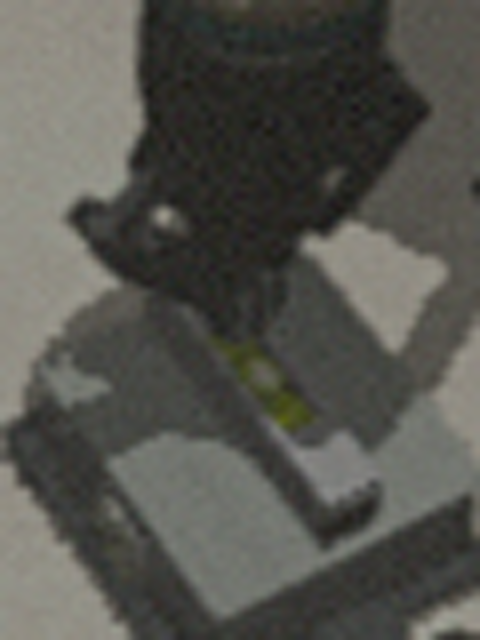

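Call:
servo_tool:
  motion: "0 0 0 -0.04 0 0 0; 0 0 0 -0.03 0 0 0; 0 0 0 0 0 0 0"

```text
clock: 28.65
ee_pos: [0.5017, 0.133, 0.0647]
eef_rot: [1.426, 1.054, -1.423]
force: [0.4, -0.3, 0.2]
gripper_width: 0.0
```

Call:
servo_tool:
  motion: "0 0 0 -0.04 0 0 0; 0 0 0 -0.03 0 0 0; 0 0 0 0 0 0 0"

```text
clock: 28.95
ee_pos: [0.5017, 0.133, 0.0624]
eef_rot: [1.426, 1.054, -1.423]
force: [-0.0, -0.0, -0.8]
gripper_width: 0.0001
```

Call:
servo_tool:
  motion: "0 0 0 -0.04 0 0 0; 0 0 0 0 0 0 0"

```text
clock: 29.15
ee_pos: [0.5017, 0.133, 0.061]
eef_rot: [1.426, 1.054, -1.423]
force: [0.5, -0.6, -0.3]
gripper_width: 0.0002
```

Call:
servo_tool:
  motion: "0 0 0 -0.04 0 0 0; 0 0 0 0 0 0 0"

```text
clock: 29.35
ee_pos: [0.5018, 0.133, 0.06]
eef_rot: [1.426, 1.054, -1.423]
force: [0.9, -0.1, 0.1]
gripper_width: -0.0001
```

Call:
servo_tool:
  motion: "0 0 0 -0.04 0 0 0; 0 0 0 0 0 0 0"

```text
clock: 29.55
ee_pos: [0.5019, 0.133, 0.0591]
eef_rot: [1.426, 1.054, -1.422]
force: [-1.5, -0.6, 1.7]
gripper_width: -0.0003
```

Call:
servo_tool:
  motion: "0 0 0 -0.04 0 0 0; 0 0 0 0 0 0 0"

```text
clock: 29.75
ee_pos: [0.5019, 0.133, 0.0582]
eef_rot: [1.426, 1.054, -1.422]
force: [-0.5, -0.3, 2.3]
gripper_width: 0.0
```

Call:
servo_tool:
  motion: "0 0 0 -0.04 0 0 0; 0 0 0 0 0 0 0"

```text
clock: 29.95
ee_pos: [0.502, 0.133, 0.0573]
eef_rot: [1.427, 1.054, -1.422]
force: [-1.2, -0.3, 2.9]
gripper_width: -0.0
```

```bash
python3 -c "
from bub import *
bubble(1,cams=('scene',))
s=cap('scene');crop(s,'h3.png',310,150,370,230,8);st()" | grep -v '  '
```

```text
scene lat -7.5 win -6.9..24.8 len 31.7 mid 8.92 bubble 14.06 -> off 5.14 mm
```

View pics/h3.png

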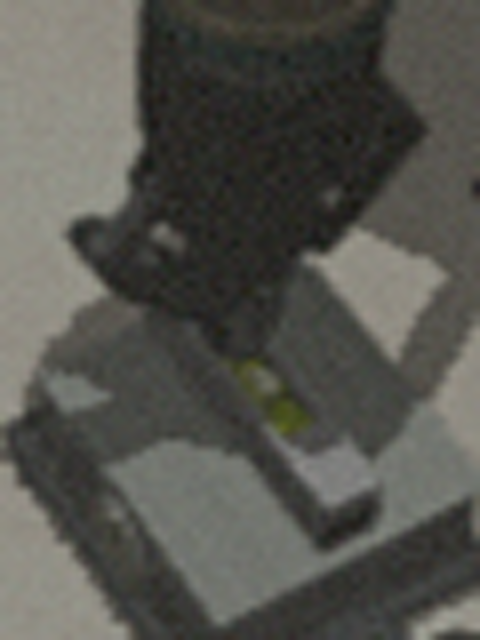

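Call:
servo_tool:
  motion: "0 -0.01 0 -0.05 0 0 0; 0 0 0 0 0 0 0"

```text
clock: 30.25
ee_pos: [0.502, 0.133, 0.0563]
eef_rot: [1.427, 1.053, -1.421]
force: [-1.8, -0.4, 4.0]
gripper_width: 0.0001
```

Call:
servo_tool:
  motion: "0 0 0 -0.05 0 0 0; 0 0 0 0 0 0 0"

```text
clock: 30.45
ee_pos: [0.502, 0.133, 0.0554]
eef_rot: [1.427, 1.053, -1.421]
force: [-2.4, -0.9, 5.4]
gripper_width: 0.0002
```

Call:
servo_tool:
  motion: "0 0 0 -0.04 0 0 0; 0 0 0 0 0 0 0"

```text
clock: 30.65
ee_pos: [0.5021, 0.133, 0.0554]
eef_rot: [1.427, 1.053, -1.421]
force: [-4.1, -1.7, 6.5]
gripper_width: -0.0001
```

Call:
servo_tool:
  motion: "0 0 0 -0.04 0 0 0; 0 0 0 0 0 0 0"

```text
clock: 30.85
ee_pos: [0.5022, 0.133, 0.0554]
eef_rot: [1.427, 1.053, -1.421]
force: [-3.9, -0.6, 5.2]
gripper_width: 0.0
```

Call:
servo_tool:
  motion: "0 -0.03 -0.01 -0.06 0 0 0"

```text
clock: 30.95
ee_pos: [0.5021, 0.133, 0.0549]
eef_rot: [1.429, 1.052, -1.418]
force: [-2.8, -0.5, 15.3]
gripper_width: -0.0005
```

Call:
servo_tool:
  motion: "0 -0.03 -0.01 -0.08 0 0 0"

```text
clock: 31.05
ee_pos: [0.5024, 0.1331, 0.0548]
eef_rot: [1.432, 1.051, -1.415]
force: [-6.3, -2.3, 20.7]
gripper_width: -0.0
```

```bash
python3 -c "
from h import *
for i in range(4):
  s=cap('scene');st()
crop(s,'i1.png',310,150,370,230,8)"
```

```text
t 31.1 p [0.5023 0.1331 0.0549] xdir [ 0.01   0.003 -1.   ] yawY -17.0 j [0.19 0.12 1.61 0.   1.4  0.48] F [-5.42 -0.54 14.69] w 0.1
t 31.15 p [0.5023 0.1331 0.0549] xdir [ 0.009  0.003 -1.   ] yawY -17.0 j [0.19 0.12 1.61 0.   1.4  0.48] F [-4.91 -0.54 16.2 ] w -0.3
t 31.2 p [0.5023 0.1331 0.0549] xdir [ 0.009  0.003 -1.   ] yawY -17.0 j [0.19 0.12 1.61 0.   1.4  0.48] F [-4.82 -1.09 16.2 ] w 0.4
t 31.25 p [0.5023 0.1331 0.0549] xdir [ 0.009  0.003 -1.   ] yawY -17.0 j [0.19 0.12 1.61 0.   1.4  0.48] F [-5.23 -0.24 15.27] w 0.0
```

View pics/i1.png

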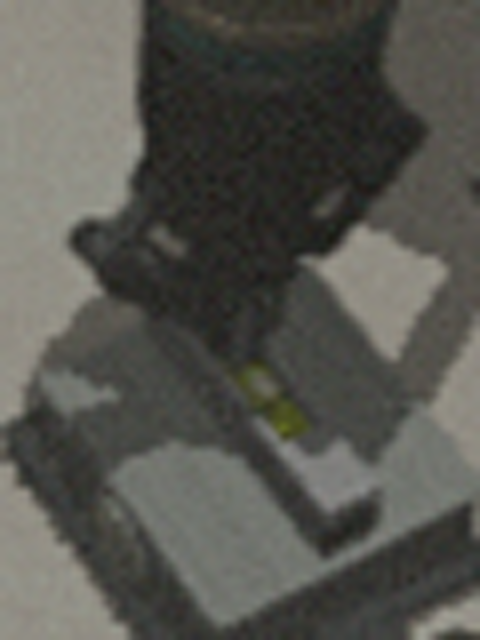

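```bash
python3 -c "
from bub import *
acc=0;accT=0
for i in range(34):
  s=cap('scene')
for i in range(12):
  s=cap('scene');acc=acc+s['color'].astype(float);t=cap('top');accT=accT+t['color']
st()
s['color']=np.clip(acc/12*1.7,0,255).astype(np.uint8);crop(s,'i2.png',325,180,365,225,13)
t['color']=np.clip(accT/12*1.5,0,255).astype(np.uint8);crop(t,'i3.png',280,180,345,245,9)
np.save('s.npy',acc/12)
# reference: expected window pts with pan pressed
u=np.array([np.cos(np.radians(72.8)),np.sin(np.radians(72.8)),0]);C=np.array([.5073,.1515,.092])
for x in(-.009,0,.009,.025): print(x,((proj(s,C+x*u)-[325,180])*13).round())
"
```

```text
t 34.15 p [0.5023 0.1331 0.0549] xdir [ 0.009  0.003 -1.   ] yawY -17.0 j [0.19 0.12 1.61 0.   1.4  0.48] F [-5.14 -0.69 16.44] w -0.0
-0.009 [212. 192.]
0 [235. 222.]
0.009 [259. 253.]
0.025 [302. 308.]
```

View pics/i2.png

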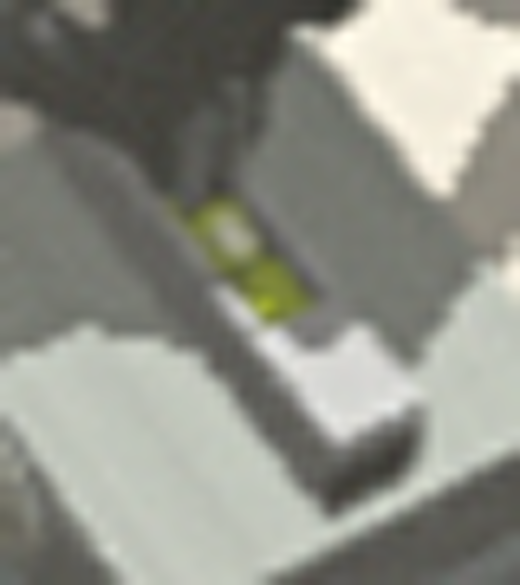

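View pics/i3.png

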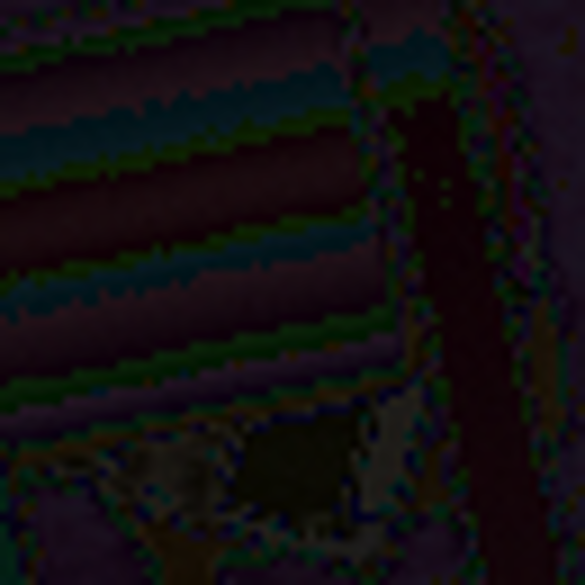

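```bash
python3 -c "
from h import *
im=np.load('s.npy').astype(np.float32);d=cap('scene')
u=np.array([np.cos(np.radians(72.8)),np.sin(np.radians(72.8)),0]);v=np.array([-u[1],u[0],0]);C=np.array([.5073,.1515,.092])
a=np.arange(-14,30,1.)*1e-3
for z0 in(-.006,-.004,-.002,0,.002):
  L=0
  for o in(z0-.001,z0,z0+.001):
    P=np.array([proj(d,C+x*u+o*v) for x in a]).astype(np.float32);L=L+cv2.remap(im,P[None,:,0],P[None,:,1],cv2.INTER_LINEAR)[0]/3
  print(z0);print(' B',[(round(x*1e3),int(q)) for x,q in zip(a,L[:,2])]);print(' RG',[(round(x*1e3),int(q)) for x,q in zip(a,L[:,0]+L[:,1])])
"
```

```text
-0.006
 B [(-14, 47), (-13, 48), (-12, 48), (-11, 47), (-10, 44), (-9, 40), (-8, 38), (-7, 38), (-6, 40), (-5, 43), (-4, 48), (-3, 53), (-2, 56), (-1, 59), (0, 62), (1, 62), (2, 62), (3, 59), (4, 56), (5, 53), (6, 47), (7, 42), (8, 39), (9, 38), (10, 36), (11, 36), (12, 38), (13, 37), (14, 35), (15, 34), (16, 36), (17, 35), (18, 34), (19, 33), (20, 36), (21, 40), (22, 45), (23, 55), (24, 71), (25, 83), (26, 89), (27, 91), (28, 94), (29, 97)]
 RG [(-14, 103), (-13, 106), (-12, 106), (-11, 106), (-10, 107), (-9, 112), (-8, 120), (-7, 131), (-6, 140), (-5, 147), (-4, 154), (-3, 157), (-2, 157), (-1, 156), (0, 158), (1, 161), (2, 163), (3, 161), (4, 159), (5, 153), (6, 145), (7, 135), (8, 127), (9, 125), (10, 125), (11, 130), (12, 139), (13, 143), (14, 145), (15, 148), (16, 160), (17, 172), (18, 183), (19, 183), (20, 172), (21, 161), (22, 154), (23, 160), (24, 175), (25, 184), (26, 186), (27, 186), (28, 191), (29, 198)]
-0.004
 B [(-14, 50), (-13, 50), (-12, 49), (-11, 46), (-10, 43), (-9, 40), (-8, 40), (-7, 41), (-6, 45), (-5, 50), (-4, 57), (-3, 63), (-2, 69), (-1, 73), (0, 77), (1, 7
[... 2834 characters left out ...]
5), (8, 43), (9, 43), (10, 42), (11, 42), (12, 41), (13, 42), (14, 42), (15, 42), (16, 41), (17, 41), (18, 41), (19, 41), (20, 41), (21, 43), (22, 47), (23, 51), (24, 58), (25, 64), (26, 69), (27, 73), (28, 73), (29, 73)]
 RG [(-14, 92), (-13, 89), (-12, 87), (-11, 88), (-10, 93), (-9, 105), (-8, 114), (-7, 122), (-6, 131), (-5, 138), (-4, 142), (-3, 143), (-2, 142), (-1, 140), (0, 137), (1, 135), (2, 136), (3, 136), (4, 131), (5, 122), (6, 115), (7, 112), (8, 110), (9, 113), (10, 119), (11, 125), (12, 129), (13, 130), (14, 131), (15, 131), (16, 130), (17, 128), (18, 127), (19, 125), (20, 124), (21, 126), (22, 131), (23, 136), (24, 140), (25, 144), (26, 147), (27, 150), (28, 151), (29, 151)]
```

```bash
python3 -c "
from h import *
st();print(workorder.sign_off());st()"
```

```text
t 34.2 p [0.5023 0.133  0.0549] xdir [ 0.009  0.003 -1.   ] yawY -17.0 j [0.19 0.12 1.61 0.   1.4  0.48] F [-5.99 -0.61 15.  ] w 0.2
the job is handed in; nothing more can be done
None
the job is handed in; nothing more can be done
```

I laid the spirit level on the larger grey scale, levelled the scale with its knob, and handed the job in at 34.2 s with the level still pressed down.

- **Placing:** the level lay centred to about 1 mm and along the axis to the foot, and I let go of it before touching the knob. One rough window reading put its direction about 3° off that axis, within what the pixels can resolve. The first close on the level caught nothing: pictures showed the fingertips about 26 mm above the reported TCP height, so I went lower.
- **Levelling:** I turned the knob about 229° clockwise in one grasp. With the knob released, both cameras put the bubble within 0.1 mm of mid-window.
- **Pressing:** the closed fingertips hold the level down about 20 mm behind its centre, so the vial stays in view. The push is steady at about 15–16 N, with a sideways pull of about 5 N. Travel from contact was about 5 mm, and it stopped short with the force rising, which fits the pan being on its stop.
- **Last check:** after more than 1.5 s pressed, the bubble sat between the lines, within about 0.5 mm of centre, and the level had not shifted measurably. Only the scene camera gave this reading. The top-camera average was spoiled by a number overflow in my script, and the arm was in its view anyway.
- **Bystanders:** the arm went nowhere near the balls, the tin or the wrench, and the picture taken just before the press shows them where they started.

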